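# Clear the knights, open the folding pot stand and set the sugar bowl on it

## Task

The two wooden knights stand in the way of the folding pot stand: first stand them both upright on top of the folded chessboard. Then swing both of the stand's arms out, away from its fixed spoke, until each snaps home against its end stop, and last set the steel sugar bowl upright and gently on the middle of the opened stand. Do not ring the desk bell, knock a knight or the bowl over, or shift the jar, shaker, mill or cup.

Things in the scene. Friction and masses are not known exactly. Their poses are not given: they have to be found in the camera images.
- stand: Folding steel pot stand with grey silicone pads, fixed. Origin: on the table under its hub's centre (hub 80 mm across, 28 mm high). A fixed spoke (16 mm wide, 30 mm high) runs along the stand's +x to 88 mm from the origin. Two arms are hinged on upright pins at y = +22 (left) and -22 mm (right); folded, they lie beside the spoke along +x; open, spoke and arms make a three-pointed star.
- swing_left (a joint): Angle (rad) of the left arm about its pin: 0 = folded along the stand's +x, growing counter-clockwise from above to the end stop at 2.2. It turns easily at first (friction 0.08 N m); a growing spring pushes it back (most, 0.33 N m, at about 1.1 to 1.4 rad) until a dead point at 1.87 rad, then pulls it on (0.25 N m) into the end stop, where it stays. Let go earlier, it springs back.
- swing_right (a joint): The same for the right arm, growing clockwise seen from above, 0 = folded, end stop at 2.2.
- post_left (a point): Centre of the top of the upright orange post (16 mm thick, round) near the tip of the left arm, 105 mm from the arm's pin and 70 mm above the table. The arm is 16 mm wide, its top 30 mm above the table, so 40 mm of the post stands free above it; the arm ends 12 mm beyond the post's centre.
- post_right (a point): The same for the right arm.
- pivot_left (a point): On the left arm's upright pin axis, 30 mm above the table.
- pivot_right (a point): On the right arm's upright pin axis, 30 mm above the table.
- stand_seat (a point): Centre of the stand at the height of the tops of its pads (30 mm above the table), straight above the hub's centre; x along the fixed spoke.
- board: Folded plastic chessboard, a closed flat case 240 x 120 x 32 mm, fixed to the table, with green and white squares on top. Origin: centre of its underside; long side along its own x.
- board_top (a point): Centre of the chessboard's upper face, 32 mm above the table; x along its long side.
- knight_light: Loose chess knight of light wood, about 105 mm tall, 90 g. Origin: centre of its round 46 mm foot's underside; z up; its nose points along its own +x. From 26 to 87 mm up its neck and head are a flat-sided block 26 mm thick (along its own y) and about 40 mm long (along x); grip it across y at 60 to 80 mm height.
- knight_dark: The same knight in dark wood.
- bowl: Loose steel sugar bowl with its lid fastened shut, 110 mm across, foot 92 mm across, 0.28 to 0.52 kg. Origin: centre of its underside. The lid's dome reaches 81 mm up, and on it stands a round black knob 22 mm thick that ends 114 mm above the underside.
- bowl_knob (a point): Centre of the top of the bowl's knob, 114 mm above the bowl's underside; about 33 mm of the knob is free below it.
- bell: Red plastic desk bell, fixed, 84 mm across, 52 mm tall with its white push button (22 mm thick) on top. Origin: centre of its underside.
- bell_push (a joint): How far the bell's button is pressed (m), 0 to 0.006; it must stay up.
- jar: Loose amber jar with a yellow cap, 60 mm across, 85 mm tall, origin under its centre. Leave alone.
- shaker: Loose white shaker, 40 mm across, 65 mm tall, origin under its centre, standing near the stand. Leave alone.
- mill: Loose wooden pepper mill, 56 mm across, 150 mm tall, origin under its centre. Leave alone.
- cup: Loose blue cup, 76 mm across, 85 mm tall, origin under its centre. Leave alone.

How it is judged (in metres and radians):
On the way, in this order (a step that is already met when the one before it is completed fails the run):
1. both knights stand upright on the folded chessboard, let go (x of knight_light in the frame of board_top between -0.115 and 0.115 m and y of knight_light in the frame of board_top between -0.055 and 0.055 m and z of knight_light in the frame of board_top between -0.006 and 0.006 m and angle between each of knight_light, knight_dark's own z axis and vertical below 0.12 rad and linear speed of each of knight_light, knight_dark below 0.03 m/s and contact force between each of knight_light, knight_dark and the fingers below 0.2 N and x of knight_dark in the frame of board_top between -0.115 and 0.115 m and y of knight_dark in the frame of board_top between -0.055 and 0.055 m and z of knight_dark in the frame of board_top between -0.006 and 0.006 m), for 0.2 s.
2. both arms of the pot stand have snapped out against their end stops, the knights still on the board and the bowl not yet on the stand (all of step 1 and value of joint each of swing_left, swing_right above 2.14 rad and horizontal distance between bowl and stand_seat above 0.1 m), for 0.2 s.
3. the bowl stands on the middle of the open stand, let go (horizontal distance between bowl and stand_seat below 0.025 m and z of bowl in the frame of stand_seat between -0.005 and 0.006 m and angle between bowl's own z axis and vertical below 0.08 rad and linear speed of bowl below 0.03 m/s and contact force between bowl and the fingers below 0.2 N and value of joint each of swing_left, swing_right above 2.14 rad), for 0.2 s.
At the end, for the whole second after the job is handed in: Knights at rest, released, upright (0.12 rad), foot centre over the folded chessboard's top; both arms at 2.14 rad or more; bowl at rest, released, upright (0.08 rad) on the pads, centre within 25 mm of the stand's centre, underside -5 to +6 mm from pad height (all of step 1 and all of step 3); the robot touches nothing.
It fails at once if the desk bell's button is pressed by more than 3 mm (value of joint bell_push above 0.003 m).
It fails at once if a knight is knocked over (tilted more than 0.9 rad) or the bowl tipped (more than 0.6 rad) (angle between any of knight_light, knight_dark's own z axis and vertical above 0.9 rad or angle between bowl's own z axis and vertical above 0.6 rad).
It fails at once if the bowl is let fall onto the stand (released at the stand, it gains more than 0.4 m/s, a fall of about 8 mm) (horizontal distance between bowl and stand_seat below 0.08 m and contact force between bowl and the fingers below 0.2 N and linear speed of bowl above 0.4 m/s).
It fails at once if the bowl is slammed on the stand (more than 120 N) (contact force between bowl and stand above 120 N).
It fails at once if the jar, shaker, mill or cup is shifted by more than 20 mm or tipped (distance of any of jar, shaker, mill, cup from where it was at the start of the episode above 0.02 m or angle between any of jar, shaker, mill, cup's own z axis and vertical above 0.4 rad).
It also fails if it takes over 72 s, if anything falls off the work surface, if the arm or the gripper's body presses on something with over 40 N, if the wrist force passes 120 N, or if a joint passes its speed limit or range.

## Robot

A 6-joint arm with a two-finger parallel gripper is mounted at the origin on the work surface. World frame = base frame: x ahead of the robot, y to its left, z up, the work surface at z = 0. Lengths are in mm, angles in rad, forces in N, time in s.
With the tool pointing down it reaches from about 275 to 750 mm from the base axis. Payload 10.2 kg.
Tool frame: the origin (TCP) lies midway between the tips of the shut fingers; the grasp point (between the pads) lies 19 mm behind it; z points along the fingers, y is the direction in which the jaws open and shut (so a half turn about z gives the same grasp; the last joint's range is limited). The gripper opens to 85 mm and grips with 20 to 120 N. Pads are 22 mm wide; open, the fingers measure 114 mm over their backs; the gripper's body (76 mm by 85 mm) begins 54 mm behind the grasp point. The pads swing forward as they close: fully open they stand 13 mm farther back than shut.
Start: joints at [0.888, 0.313, 1.498, -0, 1.331, -0.223], TCP at [232.992, 470.474, 231.294] pointing down, gripper open.
Joint ranges: [-2.94, 2.94], [-0.97, 2.17], [0.19, 2.56], [-1.23, 4.37], [0.02, 3.11], [-2.88, 2.88]. Speed limits (rad/s): [2.39, 2.39, 3.01, 3.14, 3.14, 3.14].

## Interface

Orientations are given as a unit quaternion [w, x, y, z].
In Python, from rig import ctrl gives the robot as it stands.
- The arm moves only by the tool carry_out, never from a script. Its argument "plan" is a list of rows, each a list of 3 entries, a list of its own where there are three numbers: the finger opening in mm, from 0 to 85.4, then the shift along the tool's x, y, z in mm, then the turn, a rotation vector about the tool's x, y, z in units of 6 degrees (1.0 is 6 degrees). In form: [[grip, [x, y, z], [ax, ay, az]], ...]. A call has 1 to 20 rows; each row shifts and turns the commanded pose from where the row before left it, along the tool's axes as they then stand; what a row does not reach is not made up. A row lasts 1/12 s, in which the tool goes at most 41.7 mm and 7.16 degrees, less where a joint would pass 70% of its speed; a pose out of reach is approached as far as the arm can. A call with a gripper value outside its range is refused whole. The fingers move at their own pace and stop on an object; "grip_force" is the grip in N (left out, the last holds). Time passes only in rows, so rows that do not move let the fingers close. It gives the time, the measured TCP pose, the force and the opening at its end, in the units of the state.
- ctrl.sense(): the state, without advancing time (a new reading comes with each control period).
- ctrl.capture(name): name is "scene" or "top"; returns a dict with "color" (480x640x3 uint8, blue, green, red), "range_z" (480x640 float32, mm along the optical axis (not along the pixel's ray), 0 where there is no reading), "fx", "fy", "cx", "cy" (pixels), "cam_to_world" (4x4, takes a point from camera to world coordinates). Camera axes: x right, y up, looking along -z (the intrinsics and any distortion apply to the point x, -y, -z); pixel columns grow to the right and rows downward; lengths in mm; the calibration is good to about 2 mm. A picture is of the moment at which its call begins.
- ctrl.finish_job(): hands the job in, once; it reports no verdict.
The state is a dict: "time_s": time; "joints": joint angles; "dq": joint speeds; "tau": joint torques, N m; "eef_pos": TCP position; "ee_rot": TCP orientation; "force": force on the tool from outside, world axes, zero at the start; "wrist_torque": the same for the moment, N m; "grip_width": opening from 0.0 (shut) to 1.0 (fully open).
Only numpy, scipy, OpenCV 4.12 (cv2) and the standard library are available. Lean on these libraries where they do the work, as an engineer would, in place of code of your own. Each camera call takes 0.05 s, during which the arm holds its last target.

## Working session

There is one attempt and no reset: what is moved stays moved. The work goes in short steps, Python scripts to look and compute and a tool call to move; the robot and the scene stay as the last step left them, time stands still between calls to the robot, and variables do not carry over. Pictures are saved under pics/ and viewed, and the job is handed in when it is done.

Besides the shell and the picture viewer there is one more tool, called in YAML: its name, and indented under it one key for each argument. carry_out: Moves the arm, as the interface text tells. Its arguments: {"type":"object","properties":{"plan":{"type":"array"},"grip_force":{"type":"number"}},"required":["plan"]}

```bash
ls; mkdir -p pics; python3 - <<'E'
from rig import ctrl
import cv2,numpy as np
print(ctrl.sense())
for n in ("scene","top"):
    c=ctrl.capture(n); cv2.imwrite(f"pics/{n}0.png",c["color"]); np.savez(f"/tmp/{n}0.npz",**c)
    print(n,c["fx"],c["fy"],c["cx"],c["cy"],c["cam_to_world"].round(3).tolist(),[k for k in c], (c["range_z"]>0).mean())
E
```

```text
pics
{'time_s': 0.0, 'joints': array([ 8.87631576e-01,  3.13451935e-01,  1.49846347e+00, -2.26628760e-06,
        1.33097594e+00, -2.23422377e-01]), 'dq': array([-5.64401962e-04, -7.85876566e-05, -3.93522979e-04,  1.61222441e-03,
       -7.11851828e-04, -3.09143912e-04]), 'tau': array([ 1.13541981e-03, -4.12258673e+01, -2.59743172e+01, -4.51549795e-05,
        3.95024166e-03,  9.70243320e-06]), 'eef_pos': array([232.80452098, 470.26910921, 230.72414933]), 'ee_rot': array([-2.83377035e-04,  2.27851790e-01,  9.73695610e-01, -5.84248386e-04]), 'force': array([-0.02236264, -0.02133424, -0.11118087]), 'wrist_torque': array([ 0.03528909, -0.01601907,  0.00404429]), 'grip_width': 0.9988547199451147}
scene 566.3513910229619 566.3513910229619 314.9227356154215 235.78065229237416 [[-0.012, -0.768, 0.641, 1225.019], [1.0, -0.011, 0.006, 20.224], [0.002, 0.641, 0.768, 966.433], [0.0, 0.0, 0.0, 1.0]] ['color', 'range_z', 'fx', 'fy', 'cx', 'cy', 'cam_to_world'] 0.9960546875
top 442.1347490109172 442.1347490109172 324.9536345549835 243.55037902528275 [[-0.03, 0.993, -0.111, 446.538], [-1.0, -0.031, -0.004, -3.253], [-0.007, 0.111, 0.994, 960.072], [0.0, 0.0, 0.0, 1.0]] ['color', 'range_z', 'fx', 'fy', 'cx', 'cy', 'cam_to_world'] 0.9959798177083333
```

View pics/scene0.png

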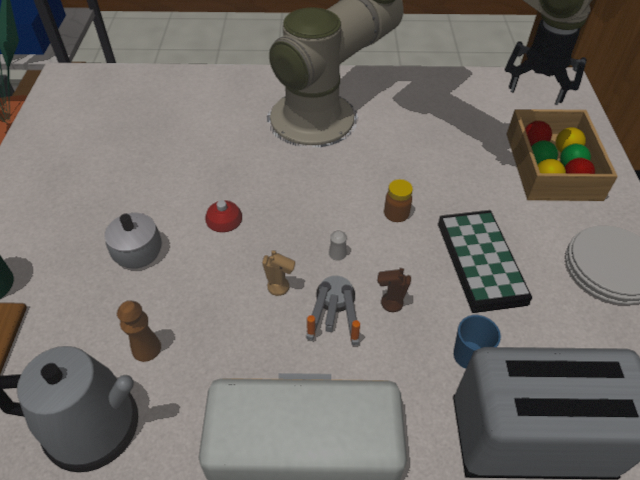

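View pics/top0.png

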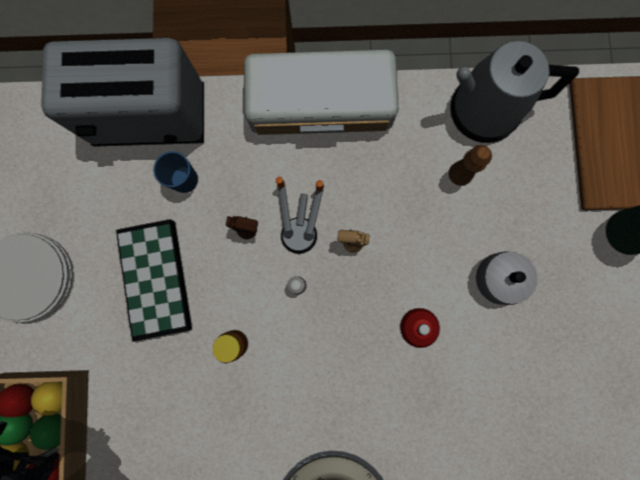

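The scene view shows the light knight at about (278,272), the dark knight (395,290), stand hub (335,290) with posts (311,325) and (355,328), board (483,258), bowl (135,240) and bell (223,213). In the top view, the hub is at (298,235), posts at (280,182) and (320,184), and the bowl knob at (517,278). Next I'll measure.

```bash
cat > h.py <<'E'
import numpy as np, cv2
def load(n): return dict(np.load(f"/tmp/{n}.npz"))
def cap(n,tag):
    from rig import ctrl
    c=ctrl.capture(n); cv2.imwrite(f"pics/{tag}.png",c["color"]); np.savez(f"/tmp/{tag}.npz",**c); return c
def ray(c,u,v):
    d=np.array([(u-c["cx"])/c["fx"],-(v-c["cy"])/c["fy"],-1.]); T=c["cam_to_world"]
    return T[:3,3],T[:3,:3]@d
def plane(c,u,v,z):
    o,d=ray(c,u,v); return o+d*(z-o[2])/d[2]
def tri(c1,p1,c2,p2):
    o1,d1=ray(c1,*p1);o2,d2=ray(c2,*p2)
    A=np.stack([d1,-d2],1);s=np.linalg.lstsq(A,o2-o1,rcond=None)[0]
    a=o1+d1*s[0];b=o2+d2*s[1];return (a+b)/2,np.linalg.norm(a-b)
def cloud(c):
    v,u=np.mgrid[:480,:640]; z=c["range_z"]
    P=np.stack([(u-c["cx"])/c["fx"]*z,-(v-c["cy"])/c["fy"]*z,-z],-1)
    T=c["cam_to_world"];W=P@T[:3,:3].T+T[:3,3];W[z<=0]=np.nan;return W
def blobs(mask,amin=15):
    n,l,s,ce=cv2.connectedComponentsWithStats(mask.astype(np.uint8))
    return [(s[i],ce[i],l==i) for i in range(1,n) if s[i][4]>=amin]
E
python3 - <<'E'
from h import *
for n in("scene0","top0"):
    c=load(n);W=cloud(c);hsv=cv2.cvtColor(c["color"],cv2.COLOR_BGR2HSV);H,S,V=cv2.split(hsv)
    print(n)
    for (v,u) in [(180,300),(300,200),(370,300),(300,420)]: print(" tab",W[v,u].round(1))
    ms={"orange":(H>4)&(H<13)&(S>200)&(V>120),"yellow":(H>20)&(H<32)&(S>150)&(V>100),"green":(H>70)&(H<95)&(S>80),"red":((H<4)|(H>175))&(S>150)&(V>80),"wood":(H>8)&(H<20)&(S>80)&(V>90),"dark":((H<14)&(S>80)&(V<90)),"blue":(H>100)&(H<115)&(S>120)}
    for k,m in ms.items():
        for s,ce,mm in blobs(m,12 if k=="orange" else 60 if k!="green" else 40):
            if 60<ce[1]<400:
                P=W[mm]; print(k,s.tolist(),ce.round(1),"med",np.nanmedian(P,0).round(0),"zmax",np.nanpercentile(P[:,2],98).round(0))
E
```

```text
scene0
 tab [243.2 -25.2   0. ]
 tab [ 5.918e+02 -2.181e+02  4.000e-01]
 tab [ 7.431e+02 -1.090e+01 -4.000e-01]
 tab [583.9 229.   -2.4]
orange [308, 316, 6, 5, 19] [310.8 317.7] med [673.   9.  69.] zmax 72.0
orange [353, 321, 7, 4, 16] [355.7 322.5] med [682.  90.  69.] zmax 73.0
yellow [563, 127, 22, 20, 265] [574.6 136.8] med [158. 638.  70.] zmax 80.0
yellow [538, 159, 27, 15, 328] [551.  166.8] med [266. 551.  72.] zmax 81.0
yellow [389, 180, 23, 20, 348] [399.9 188.6] med [352. 197.  84.] zmax 89.0
green [480, 213, 14, 10, 103] [486.8 217.2] med [386. 393.  32.] zmax 35.0
green [456, 216, 14, 9, 92] [462.6 220.2] med [397. 338.  32.] zmax 35.0
green [473, 224, 13, 10, 90] [478.9 228.4] med [419. 370.  32.] zmax 35.0
green [448, 227, 13, 9, 94] [454.  231.3] med [429. 315.  32.] zmax 35.0
green [489, 232, 15, 10, 104] [495.9 236.4] med [442. 403.  32.] zmax 37.0
green [464, 235, 14, 10, 96] [470.8 239.4] med [451. 346.  32.] zmax 35.0
green [481, 243, 14, 10, 99] [487.5 247.7] med [474. 378.  33.] zmax 36.0
green [455, 246, 15, 10, 107] [462.1 250.8] med [482. 324.  32.] zmax 3
[... 4080 characters left out ...]
53.  94.] zmax 110.0
wood [0, 377, 67, 41, 495] [ 41.3 386.3] med [293. 556.  80.] zmax 84.0
dark [625, 77, 15, 101, 500] [635.6 116.9] med [ 820. -692.   18.] zmax 22.0
dark [569, 78, 43, 132, 1435] [585.1 148.9] med [ 736. -574.   18.] zmax 21.0
dark [589, 78, 18, 65, 351] [599. 103.] med [ 856. -615.   18.] zmax 22.0
dark [449, 145, 42, 40, 444] [470.1 165. ] med [ 689. -292.  106.] zmax 149.0
dark [227, 217, 30, 22, 446] [242.6 225.9] med [585. 164.  91.] zmax 109.0
dark [401, 309, 38, 38, 783] [418.2 327.3] med [ 371. -184.   27.] zmax 37.0
dark [224, 331, 23, 28, 151] [239.4 340.1] med [360. 176.  52.] zmax 62.0
blue [155, 152, 42, 40, 1205] [174.9 171.7] med [715. 318.  49.] zmax 87.0
```

```bash
python3 - <<'E'
from h import *
c=load("top0")["color"][150:310,210:390]; a=cv2.resize(c,None,fx=4,fy=4,interpolation=2)[:600]
cv2.imwrite("pics/z1.png",cv2.convertScaleAbs(a,alpha=1.6))
c=load("scene0")["color"][225:360,250:430]; a=cv2.resize(c,None,fx=4,fy=4,interpolation=2)
cv2.imwrite("pics/z2.png",cv2.convertScaleAbs(a,alpha=1.6))
E
```

```text
(no output)
```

View pics/z1.png

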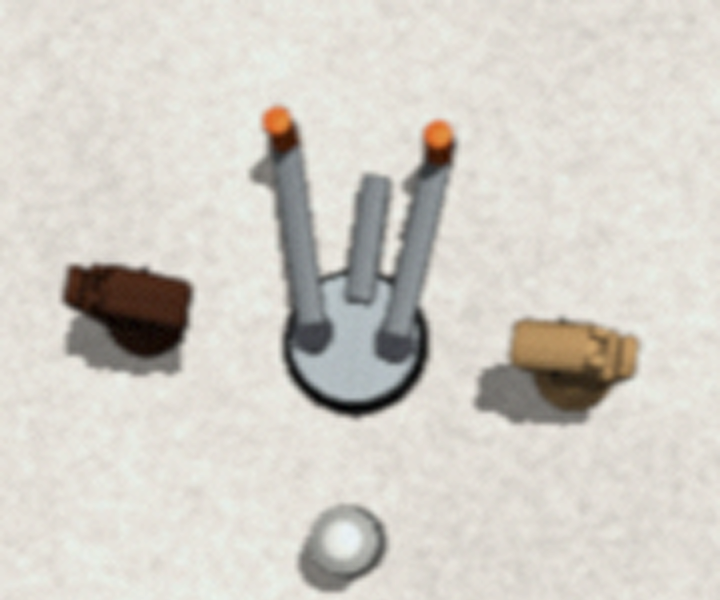

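View pics/z2.png

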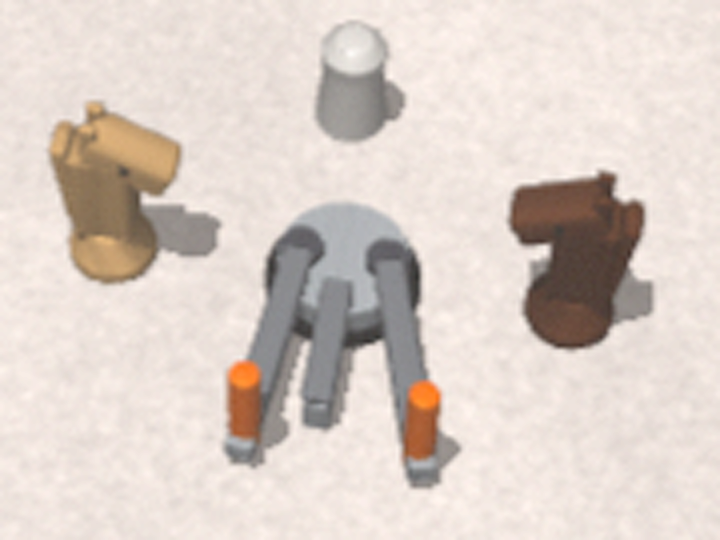

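In the zooms, the dark knight's nose points to +y (image left, away from the stand). The light knight's head block is at top-view (352,236), also lying sideways. The arms are slightly spread and the spoke lies between them. Now I'll get exact geometry.

```bash
cat > m.py <<'E'
from h import *
def fitcircle(P,r=None):
    A=np.c_[2*P[:,:2],np.ones(len(P))];s=np.linalg.lstsq(A,(P[:,:2]**2).sum(1),rcond=None)[0]
    return s[:2],np.sqrt(s[2]+s[:2]@s[:2])
def merged(tag): return np.concatenate([cloud(load(f"{n}{tag}")).reshape(-1,3) for n in("scene","top")])
def near(P,x,y,r,z0,z1):
    return P[(np.hypot(P[:,0]-x,P[:,1]-y)<r)&(P[:,2]>z0)&(P[:,2]<z1)]
E
python3 - <<'E'
from m import *
s=load("scene0");t=load("top0")
def om(c):
    H,S,V=cv2.split(cv2.cvtColor(c["color"],cv2.COLOR_BGR2HSV));return (H>4)&(H<14)&(S>200)&(V>110)
# posts triangulated
for c in (s,t):
    print([ (b[0].tolist(),b[1].round(1)) for b in blobs(om(c),8) if 150<b[1][1]<340])
# per-view clouds
for n,c in(("s",s),("t",t)):
    P=cloud(c).reshape(-1,3);P=P[~np.isnan(P[:,0])]
    print(n)
    for k,x,y in(("light",565,-57),("dark",600,167)):
        q=near(P,x,y,50,30,120); 
        for a,b in((35,60),(60,85),(85,120)):
            w=near(P,x,y,50,a,b); 
            if len(w)>10: 
                r=cv2.minAreaRect(w[:,:2].astype(np.float32));print(k,a,b,len(w),np.round(r[0],1),np.round(r[1],1),round(r[2],1),w[:,2].max().round(1))
        f=near(P,x,y,50,6,20); print(k,"foot",len(f), fitcircle(f) if len(f)>10 else "", f.mean(0).round(1))
    for k,x,y,r,z0,z1 in(("bell btn",380,-200,40,44,60),("bell",380,-200,60,8,36),("bowlknob",480,-370,60,90,125),("bowl",480,-370,90,20,70),("shaker",470,60,40,30,80),("hub",560,57,38,22,40),("cup",700,325,60,75,100),("jar",350,200,60,70,100),("mill",710,-305,50,100,170)):
        w=near(P,x,y,r,z0,z1)
        if len(w)>8: ce,rr=fitcircle(w);print(k,len(w),"circ",ce.round(1),rr.round(1),"mean",w.mean(0).round(1),"z98",np.percentile(w[:,2],98).round(1))
    # board rect
    w=near(P,490,370,170,25,40);r=cv2.minAreaRect(w[:,:2].astype(np.float32));print("board",r,np.median(w[:,2]))
E
```

```text
[([308, 316, 6, 5, 24], array([310.8, 318.1])), ([353, 321, 7, 6, 27], array([355.9, 323.3]))]
[]
s
light 35 60 138 [565.8 -64.1] [17.  38.4] 14.5 59.9
light 60 85 200 [560.7 -57.5] [60.2 23.9] 75.9 84.9
light 85 120 374 [558.3 -57.3] [62.8 28.7] 80.5 112.5
light foot 163 (array([561.46493699, -61.90770501]), np.float64(17.366738047421514)) [569.  -60.4  12.8]
dark 35 60 133 [604.9 171.9] [37.4  7.5] 81.7 59.5
dark 60 85 223 [596.2 163. ] [63.3 25.8] 70.3 85.0
dark 85 120 387 [593.1 164.9] [61.5 30.1] 78.5 110.5
dark foot 172 (array([593.94920628, 168.78071679]), np.float64(19.081854192795785)) [605.  165.1  13. ]
bell btn 75 circ [ 371.  -196.2] 8.4 mean [ 372.2 -195.9   50.3] z98 55.0
bell 700 circ [ 375.2 -195.1] 30.0 mean [ 386.  -192.6   24.2] z98 35.7
bowlknob 153 circ [ 469.8 -370.7] 8.7 mean [ 472.5 -369.4  107. ] z98 116.3
bowl 978 circ [ 469.4 -371.2] 52.0 mean [ 503.5 -354.4   47.7] z98 69.8
shaker 282 circ [470.5  61.1] 12.4 mean [474.3  60.9  53.4] z98 66.0
hub 389 circ [571.3  55.6] 22.1 mean [571.8  55.3  26.1] z98 32.3
cup 401 circ [709.5 306.1] 35.3 mean [700.7 307.1
[... 853 characters left out ...]
51.5] z98 54.8
bell 968 circ [ 368.9 -192.3] 31.7 mean [ 370.3 -189.    25.7] z98 35.6
bowlknob 153 circ [ 466.6 -367.7] 8.2 mean [ 466.4 -366.2  109.6] z98 117.3
bowl 616 circ [ 466.8 -367.7] 51.8 mean [ 463.8 -334.1   51.1] z98 69.9
shaker 234 circ [465.4  63.3] 12.3 mean [465.3  63.   61.4] z98 67.4
hub 497 circ [570.2  57.2] 22.5 mean [570.9  56.7  26.1] z98 32.2
cup 354 circ [706.8 308. ] 35.3 mean [708.7 310.8  83.3] z98 88.2
jar 624 circ [346.8 199.2] 19.1 mean [346.9 198.9  85. ] z98 88.9
mill 585 circ [ 698.9 -300.6] 15.7 mean [ 696.2 -297.4  130.1] z98 150.9
board ((487.3541259765625, 368.0079345703125), (240.19879150390625, 121.68175506591797), 9.275209426879883) 32.73371058766281
```

```bash
python3 - <<'E'
from m import *
res={}
for n in("scene0","top0"):
    c=load(n);P=cloud(c);hsv=cv2.cvtColor(c["color"],cv2.COLOR_BGR2HSV);H,S,V=cv2.split(hsv)
    print(n)
    Q=P.reshape(-1,3);Q=Q[~np.isnan(Q[:,0])]
    for k,x,y in(("R",675,8),("L",685,90)):
        w=near(Q,x,y,25,66,78);print(k,len(w),w.mean(0).round(1),np.percentile(w[:,:2],[2,98],axis=0).round(1).tolist())
    # hub disc: pixels of z 20..29 height, within 45 mm ; use dark base? extent
    w=near(Q,560,57,50,20,34); print("hub ext",np.percentile(w[:,:2],[1,99],axis=0).round(1).tolist(),np.median(w[:,2]).round(1))
    # hub disc light-grey mask in image
    m=(np.hypot(P[...,0]-565,P[...,1]-57)<55)&(P[...,2]>20)&(P[...,2]<34)
    cnt=max(cv2.findContours(m.astype(np.uint8),0,1)[0],key=cv2.contourArea).reshape(-1,2)
    pts=np.array([plane(c,u,v,28) for u,v in cnt]); 
    pts=pts[pts[:,0]<560]; print("hub rim fit",fitcircle(pts))
    # spoke: points z 25..34, between arms
    w=near(Q,640,52,35,26,36)
    # spoke tip/line : |y-52|<18
    sp=Q[(Q[:,0]>605)&(Q[:,0]<660)&(abs(Q[:,1]-50)<14)&(Q[:,2]>24)&(Q[:,2]<36)]
    if len(sp):
        f=cv2.fitLine(sp[:,:2].astype(np.float32),cv2.DIST_L2,0,.01,.01).ravel();print("spoke",len(sp),f.round(3),sp[:,0].max(), np.degrees(np.arctan2(f[1],f[0])))
E
```

```text
scene0
R 52 [674.8   7.4  69.5] [[666.8, 1.2], [681.5, 14.2]]
L 52 [684.4  89.9  69.8] [[677.8, 83.6], [691.2, 96.6]]
hub ext [[544.1, 23.1], [608.0, 87.1]] 24.9
hub rim fit (array([576.13593797,  54.36984153]), np.float64(29.47383287455742))
spoke 201 [ 9.84000e-01 -1.76000e-01  6.32754e+02  4.64360e+01] 659.9851159014185 -10.144915
top0
R 47 [671.4   9.4  70.2] [[665.3, 2.2], [678.5, 16.6]]
L 43 [681.   91.9  70.3] [[674.5, 84.6], [687.5, 98.9]]
hub ext [[541.9, 24.6], [607.0, 89.3]] 24.6
hub rim fit (array([572.57203768,  57.38905842]), np.float64(32.01432688487912))
spoke 190 [ 9.8500e-01 -1.7400e-01  6.3252e+02  4.7957e+01] 659.8607936400095 -10.045297
```

```bash
python3 - <<'E'
from m import *
t=load("top0");s=load("scene0")
f=lambda z,o:(o[0]+(z[0]+.5)/4-.5,o[1]+(z[1]+.5)/4-.5)
L1,R1=f((315,335),(210,150)),f((398,347),(210,150))
L2,R2=f((387,250),(250,225)),f((298,243),(250,225))
for z in(30,):
    tl,tr,sl,sr=plane(t,*L1,z),plane(t,*R1,z),plane(s,*L2,z),plane(s,*R2,z)
    print(tl,tr,sl,sr,(tl+tr)/2,(sl+sr)/2)
print(tri(t,L1,s,L2),tri(t,R1,s,R2))
for nm,pl,pr,PL,PR in(("t",tl,tr,(681,91.9),(671.4,9.4)),("s",sl,sr,(684.4,89.9),(674.8,7.4))):
    for a,b in((pl,PL),(pr,PR)):
        d=np.array(b)-a[:2];print(nm,np.hypot(*d),np.degrees(np.arctan2(d[1],d[0])))
E
```

```text
[574.84197214  77.03212623  30.        ] [567.05436655  33.1477208   30.        ] [576.61324367  77.80324252  30.        ] [572.95630072  33.24556491  30.        ] [570.94816935  55.08992352  30.        ] [574.7847722   55.52440371  30.        ]
(array([575.13585778,  77.57903766,  27.82166607]), np.float64(0.7154117950452157)) (array([567.98087693,  33.3860433 ,  22.85800397]), np.float64(0.08237688042872611))
t 107.19412553465413 7.972654042416949
t 107.01385640687204 -12.82139280500153
s 108.46343338040437 6.403430914701722
s 105.07203390603425 -14.239725693109513
```

```bash
cat > g.py <<'E'
import sys,numpy as np
from scipy.spatial.transform import Rotation as R
from rig import ctrl
def go(x,y,z,yaw=None):
    s=ctrl.sense();q=s["ee_rot"];M=R.from_quat([q[1],q[2],q[3],q[0]]).as_matrix();p=s["eef_pos"]
    cy=np.degrees(np.arctan2(M[1,1],M[0,1]))
    print("t",round(s["time_s"],2),"pos",p.round(1),"yaw",round(cy,2),"tilt",np.degrees(np.arccos(-M[2,2])).round(2),"F",s["force"].round(1),"grip",round(s["grip_width"],3),"q",s["joints"].round(2))
    d=np.array([x,y,z])-p
    print(" no-turn tool shift:",(M.T@d).round(1),"dist",np.linalg.norm(d).round(1))
    if yaw is not None:
        # tool z turn: world yaw -> tool -; bring target tool-y to yaw
        dy=(yaw-cy+90)%180-90
        Mz=R.from_euler('z',dy,degrees=True).as_matrix()@M
        lv=R.from_matrix(M.T@R.from_euler('z',0).as_matrix()@M).as_rotvec()
        # also relevel
        c,s_=np.cos(np.radians(cy+dy)),np.sin(np.radians(cy+dy))
        T=np.array([[ -s_*-1*-1*-1 if 0 else s_*-1*-1*-1,c,0],[c,s_,0],[0,0,-1]])
        T=np.stack([np.array([-s_,c,0]),np.array([c,s_,0]),np.array([0,0,-1])],1)
        print(" turn total (units):",(R.from_matrix(M.T@T).as_rotvec(degrees=True)/6).round(2)," then shift:",(T.T@d).round(1))
if __name__=="__main__": go(*map(float,sys.argv[1:]))
E
python3 g.py 557.5 -59 180 -8.5
```

```text
t 0.1 pos [232.8 470.3 230.8] yaw 63.66 tilt 0.07 F [ 0.1 -0.4 -0.9] grip 1.001 q [ 0.89  0.31  1.5   0.    1.33 -0.22]
 no-turn tool shift: [-525.8 -330.2   51. ] dist 623.0
 turn total (units): [-1.000e-02  0.000e+00  1.203e+01]  then shift: [-475.5  399.3   50.8]
```

carry_out:
  plan:
    - [85, [0, 0, 0], [0, 0, 1]]
    - [85, [0, 0, 0], [0, 0, 1]]
    - [85, [0, 0, 0], [0, 0, 1]]
    - [85, [0, 0, 0], [0, 0, 1]]
    - [85, [0, 0, 0], [0, 0, 1]]
    - [85, [0, 0, 0], [0, 0, 1]]
    - [85, [0, 0, 0], [0, 0, 1]]
    - [85, [0, 0, 0], [0, 0, 1]]
    - [85, [0, 0, 0], [0, 0, 1]]
    - [85, [0, 0, 0], [0, 0, 1]]
    - [85, [0, 0, 0], [0, 0, 1]]
    - [85, [0, 0, 0], [0, 0, 1]]
    - [85, [-30, 25, 0], [0, 0, 0]]
    - [85, [-30, 25, 0], [0, 0, 0]]
    - [85, [-30, 25, 0], [0, 0, 0]]
    - [85, [-30, 25, 0], [0, 0, 0]]
    - [85, [-30, 25, 0], [0, 0, 0]]
    - [85, [-30, 25, 0], [0, 0, 0]]

```text
time_s: 1.6
eef_pos: [355.7, 268.9, 231.2]
ee_rot: [-0.0, 0.757, 0.654, -0.0]
force: [1.2, 0.2, 0.2]
grip_width: 0.995
```

carry_out:
  plan:
    - [85, [-30, 25, 0], [0, 0, 0]]
    - [85, [-30, 25, 0], [0, 0, 0]]
    - [85, [-30, 25, 0], [0, 0, 0]]
    - [85, [-30, 25, 0], [0, 0, 0]]
    - [85, [-30, 25, 0], [0, 0, 0]]
    - [85, [-30, 25, 0], [0, 0, 0]]
    - [85, [-30, 25, 10], [0, 0, 0]]
    - [85, [-30, 25, 10], [0, 0, 0]]
    - [85, [-30, 25, 10], [0, 0, 0]]
    - [85, [-25, 24, 20], [0, 0, 0]]
    - [85, [0, 0, 0], [0, 0, 0]]
    - [85, [0, 0, 0], [0, 0, 0]]

```text
time_s: 2.6
eef_pos: [558.5, -58.5, 179.4]
ee_rot: [-0.002, 0.757, 0.653, -0.001]
force: [-0.2, 0.7, 0.3]
grip_width: 0.992
```

```bash
python3 g.py 557.5 -59 180 -8.5; python3 - <<'E'
from m import *
cap("scene","scene1");cap("top","top1")
a=cv2.resize(load("top1")["color"][150:310,210:410],None,fx=3,fy=3); b=cv2.resize(load("scene1")["color"][150:330,200:400],None,fx=3,fy=3)
cv2.imwrite("pics/z3.png",cv2.convertScaleAbs(a,alpha=1.5));cv2.imwrite("pics/z4.png",cv2.convertScaleAbs(b,alpha=1.5))
E
```

```text
t 2.6 pos [558.5 -58.5 179.4] yaw -8.47 tilt 0.21 F [-0.2  0.7  0.3] grip 0.992 q [-0.31  0.44  1.46  0.    1.25 -0.17]
 no-turn tool shift: [-0.7 -1.  -0.6] dist 1.3
 turn total (units): [-0.03 -0.01  0.  ]  then shift: [-0.7 -1.  -0.6]
```

View pics/z3.png

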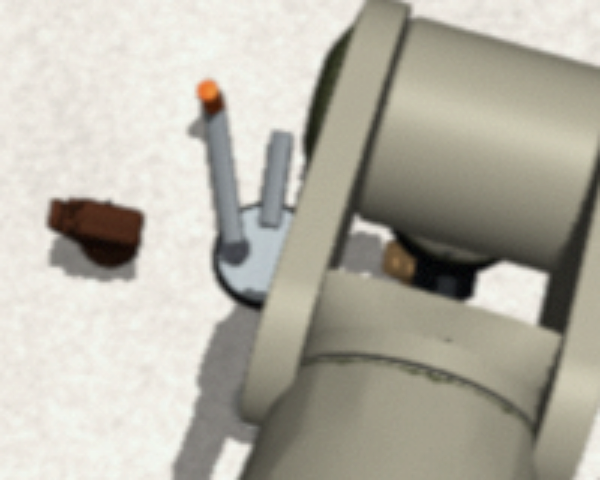

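View pics/z4.png

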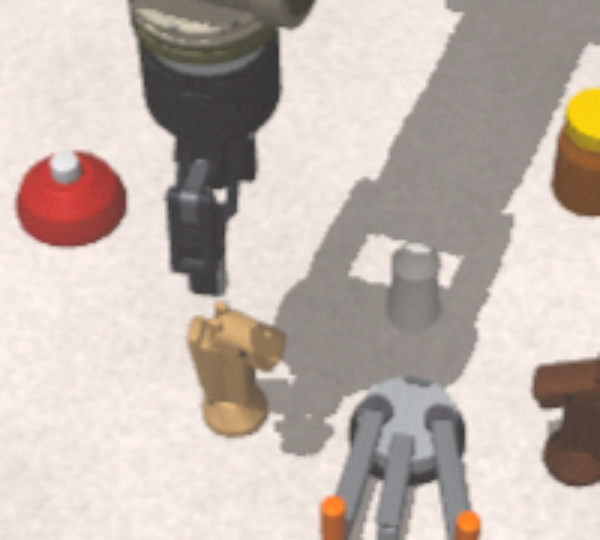

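```bash
python3 - <<'E'
from m import *
P=cloud(load("scene1")).reshape(-1,3);P=P[~np.isnan(P[:,0])]
w=P[(abs(P[:,0]-580)<60)&(abs(P[:,1]+58)<60)&(P[:,2]>170)&(P[:,2]<215)]
for a in range(175,215,5):
    q=w[(w[:,2]>=a)&(w[:,2]<a+5)]
    if len(q)>3: print(a,len(q),q.min(0).round(1),q.max(0).round(1),q.mean(0).round(1))
E
```

```text
195 9 [605.8 -77.5 195.8] [612.4 -56.3 199.8] [609.3 -62.3 198.1]
200 21 [520.1 -77.2 200.3] [615.3 -43.  204.8] [607.5 -64.1 202.8]
205 23 [520.6 -76.9 205.1] [614.9 -44.6 209.9] [607.5 -66.1 207. ]
210 25 [607.  -74.4 210.1] [616.7 -55.7 214.9] [612.6 -64.4 212.8]
```

The zooms show the gripper straight over the light knight, with the near fingertip agreeing with the scene camera to about 1 mm. The light knight's nose points at the stand. Descending and gripping.

carry_out:
  plan:
    - [85, [0, 0, 26], [0, 0, 0]]
    - [85, [0, 0, 26], [0, 0, 0]]
    - [85, [0, 0, 26], [0, 0, 0]]
    - [85, [0, 0, 26], [0, 0, 0]]
    - [85, [0, 0, 15], [0, 0, 0]]
    - [85, [0, 0, 10], [0, 0, 0]]
    - [85, [0, 0, 0], [0, 0, 0]]
    - [20, [0, 0, 0], [0, 0, 0]]
    - [20, [0, 0, 0], [0, 0, 0]]
    - [20, [0, 0, 0], [0, 0, 0]]
    - [20, [0, 0, 0], [0, 0, 0]]
    - [20, [0, 0, 0], [0, 0, 0]]
    - [20, [0, 0, 0], [0, 0, 0]]
    - [20, [0, 0, 0], [0, 0, 0]]
    - [20, [0, 0, 0], [0, 0, 0]]
  grip_force: 35

```text
time_s: 3.95
eef_pos: [559.0, -57.4, 52.6]
ee_rot: [0.0, 0.757, 0.654, 0.0]
force: [-0.2, 0.6, 3.5]
grip_width: 0.303
```

carry_out:
  plan:
    - [20, [0, 0, -20], [0, 0, 0]]
    - [20, [0, 0, -30], [0, 0, 0]]
    - [20, [0, 0, -30], [0, 0, 0]]
    - [20, [0, 0, -30], [0, 0, 0]]
    - [20, [10, -2, -22], [0, 0, 0]]
    - [20, [30, -6, 0], [0, 0, 0]]
    - [20, [35, -7, 0], [0, 0, 0]]
    - [20, [35, -7, 0], [0, 0, 0]]
    - [20, [35, -7, 0], [0, 0, 0]]
    - [20, [35, -7, 0], [0, 0, 0]]
    - [20, [35, -7, 0], [0, 0, 0]]
    - [20, [35, -7, 0], [0, 0, 0]]
    - [20, [35, -7, 0], [0, 0, 0]]
    - [20, [35, -7, 0], [0, 0, 0]]
    - [20, [35, -7, 0], [0, 0, 0]]
    - [20, [35, -7, 0], [0, 0, 0]]
    - [20, [25, -5, 0], [0, 0, 0]]
    - [20, [13, -2, 0], [0, 0, 0]]
    - [20, [0, 0, 0], [0, 0, 0]]
    - [20, [0, 0, 0], [0, 0, 0]]

```text
time_s: 5.62
eef_pos: [536.6, 378.5, 183.6]
ee_rot: [-0.0, 0.756, 0.654, -0.001]
force: [-0.0, -0.3, -1.5]
grip_width: 0.298
```

```bash
python3 g.py 538.6 378 86 -8.5; python3 - <<'E'
from m import *
cap("scene","scene2")
b=cv2.resize(load("scene2")["color"][100:330,380:560],None,fx=2.6,fy=2.6)
cv2.imwrite("pics/z5.png",cv2.convertScaleAbs(b,alpha=1.5))
E
```

```text
t 5.62 pos [536.6 378.5 183.6] yaw -8.29 tilt 0.06 F [-0.  -0.3 -1.5] grip 0.298 q [ 0.44  0.64  1.12 -0.    1.38  0.58]
 no-turn tool shift: [-0.1  2.1 97.6] dist 97.6
 turn total (units): [-0.01  0.01  0.03]  then shift: [-0.2  2.1 97.6]
```

View pics/z5.png

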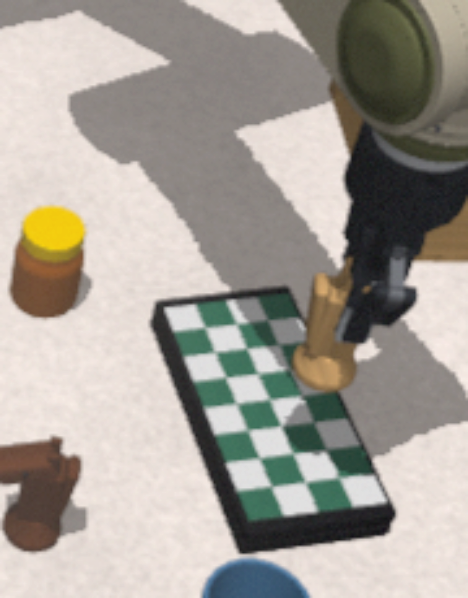

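carry_out:
  plan:
    - [20, [0, 0, 30], [0, 0, 0]]
    - [20, [0, 0, 30], [0, 0, 0]]
    - [20, [0, 0, 20], [0, 0, 0]]
    - [20, [0, 0, 10], [0, 0, 0]]
    - [20, [0, 0, 5], [0, 0, 0]]
    - [20, [0, 0, 2], [0, 0, 0]]
    - [20, [0, 0, 0], [0, 0, 0]]
    - [20, [0, 0, 0], [0, 0, 0]]

```text
time_s: 6.33
eef_pos: [537.5, 378.5, 88.8]
ee_rot: [0.0, 0.757, 0.654, 0.001]
force: [-0.5, -0.2, -1.1]
grip_width: 0.299
```

carry_out:
  plan:
    - [20, [0, 0, 2], [0, 0, 0]]
    - [20, [0, 0, 1], [0, 0, 0]]
    - [20, [0, 0, 0], [0, 0, 0]]

```text
time_s: 6.58
eef_pos: [536.8, 378.5, 84.4]
ee_rot: [0.0, 0.757, 0.654, 0.0]
force: [0.6, 0.2, -0.5]
grip_width: 0.298
```

carry_out:
  plan:
    - [20, [0, 0, 1], [0, 0, 0]]
    - [20, [0, 0, 0], [0, 0, 0]]
    - [40, [0, 0, 0], [0, 0, 0]]
    - [60, [0, 0, 0], [0, 0, 0]]
    - [85, [0, 0, 0], [0, 0, 0]]
    - [85, [0, 0, 0], [0, 0, 0]]
    - [85, [0, 0, 0], [0, 0, 0]]
    - [85, [0, 0, 0], [0, 0, 0]]
    - [85, [0, 0, -20], [0, 0, 0]]
    - [85, [0, 0, -40], [0, 0, 0]]
    - [85, [0, 0, -40], [0, 0, 0]]
    - [85, [0, 0, 0], [0, 0, 0]]

```text
time_s: 7.58
eef_pos: [539.3, 379.6, 192.1]
ee_rot: [0.002, 0.757, 0.654, 0.007]
force: [0.2, 0.1, 1.3]
grip_width: 0.997
```

```bash
python3 g.py 594.5 166.5 184 -9.5; python3 - <<'E'
from m import *
cap("scene","scene3");cap("top","top3")
b=cv2.resize(load("scene3")["color"][100:330,380:560],None,fx=2.6,fy=2.6)
cv2.imwrite("pics/z6.png",cv2.convertScaleAbs(b,alpha=1.5))
P=cloud(load("scene3")).reshape(-1,3);P=P[~np.isnan(P[:,0])]
for k,x,y in(("light",538,374),):
    for a,b in((36,52),(95,115),(117,145)):
        w=near(P,x,y,45,a,b)
        if len(w)>5: print(k,a,b,len(w),w.mean(0).round(1),cv2.minAreaRect(w[:,:2].astype(np.float32)))
E
```

```text
t 7.58 pos [539.3 379.6 192.1] yaw -8.34 tilt 0.79 F [0.2 0.1 1.3] grip 0.997 q [ 0.44  0.64  1.11 -0.    1.38  0.58]
 no-turn tool shift: [-202.9   85.4    7.6] dist 220.3
 turn total (units): [ 0.11 -0.07  0.19]  then shift: [-201.1   89.6    8.1]
light 36 52 199 [548.6 367.1  43.3] ((544.4943237304688, 371.5959167480469), (73.47529602050781, 48.400264739990234), 44.763877868652344)
light 95 115 205 [548.6 372.2 106.3] ((543.2119140625, 377.1673278808594), (62.7115364074707, 23.119855880737305), 80.96029663085938)
light 117 145 359 [541.5 374.1 125.7] ((540.0175170898438, 377.00006103515625), (61.49778747558594, 27.93328285217285), 80.20378875732422)
```

View pics/z6.png

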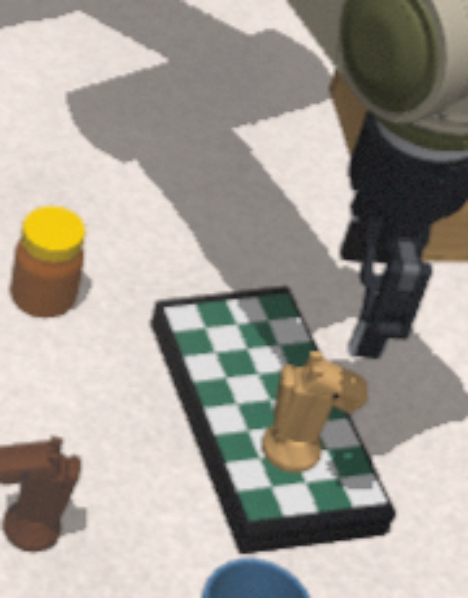

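The light knight stands upright on the board at z6 (290,440), inside the edges. Now the dark one.

carry_out:
  plan:
    - [85, [-30, 13, 0], [0, 0, 0.2]]
    - [85, [-30, 13, 0], [0, 0, 0]]
    - [85, [-30, 13, 0], [0, 0, 0]]
    - [85, [-30, 13, 0], [0, 0, 0]]
    - [85, [-30, 13, 0], [0, 0, 0]]
    - [85, [-30, 13, 0], [0, 0, 0]]
    - [85, [-21, 10, 10], [0, 0, 0]]
    - [85, [0, 0, 0], [0, 0, 0]]
    - [85, [0, 0, 0], [0, 0, 0]]

```text
time_s: 8.43
eef_pos: [590.4, 164.8, 171.4]
ee_rot: [-0.001, 0.764, 0.645, -0.001]
force: [-0.4, 0.7, 0.4]
grip_width: 0.994
```

```bash
python3 g.py 593 166.5 52 -9.5
```

```text
t 8.43 pos [590.4 164.8 171.4] yaw -9.66 tilt 0.2 F [-0.4  0.7  0.4] grip 0.994 q [0.08 0.56 1.3  0.   1.29 0.25]
 no-turn tool shift: [  2.2   2.7 119.4] dist 119.5
 turn total (units): [-0.03  0.01 -0.03]  then shift: [  2.1   2.3 119.4]
```

carry_out:
  plan:
    - [85, [2, 2, 20], [0, 0, 0]]
    - [85, [0, 0, 26], [0, 0, 0]]
    - [85, [0, 0, 26], [0, 0, 0]]
    - [85, [0, 0, 26], [0, 0, 0]]
    - [85, [0, 0, 13], [0, 0, 0]]
    - [85, [0, 0, 8], [0, 0, 0]]
    - [85, [0, 0, 0], [0, 0, 0]]
    - [20, [0, 0, 0], [0, 0, 0]]
    - [20, [0, 0, 0], [0, 0, 0]]
    - [20, [0, 0, 0], [0, 0, 0]]
    - [20, [0, 0, 0], [0, 0, 0]]
    - [20, [0, 0, 0], [0, 0, 0]]
    - [20, [0, 0, 0], [0, 0, 0]]
    - [20, [0, 0, 0], [0, 0, 0]]
    - [20, [0, 0, 0], [0, 0, 0]]
  grip_force: 35

```text
time_s: 9.68
eef_pos: [593.5, 167.4, 54.8]
ee_rot: [0.0, 0.763, 0.646, 0.0]
force: [-1.6, 0.3, 4.4]
grip_width: 0.3
```

```bash
python3 g.py 434 354 185 -9.5
```

```text
t 9.68 pos [593.5 167.4  54.8] yaw -9.55 tilt 0.04 F [-1.6  0.3  4.4] grip 0.3 q [ 0.09  0.69  1.4  -0.    1.05  0.25]
 no-turn tool shift: [ 157.6 -188.1 -130.3] dist 277.9
 turn total (units): [ 0.01 -0.   -0.01]  then shift: [ 157.7 -188.1 -130.2]
```

carry_out:
  plan:
    - [20, [0, 0, -20], [0, 0, 0]]
    - [20, [0, 0, -30], [0, 0, 0]]
    - [20, [0, 0, -30], [0, 0, 0]]
    - [20, [0, 0, -30], [0, 0, 0]]
    - [20, [0, 0, -20], [0, 0, 0]]
    - [20, [15, -18, 0], [0, 0, 0]]
    - [20, [25, -30, 0], [0, 0, 0]]
    - [20, [25, -30, 0], [0, 0, 0]]
    - [20, [25, -30, 0], [0, 0, 0]]
    - [20, [25, -30, 0], [0, 0, 0]]
    - [20, [25, -30, 0], [0, 0, 0]]
    - [20, [18, -20, 0], [0, 0, 0]]
    - [20, [0, 0, 0], [0, 0, 0]]
    - [20, [0, 0, 0], [0, 0, 0]]

```text
time_s: 10.85
eef_pos: [433.2, 355.2, 184.2]
ee_rot: [0.0, 0.763, 0.647, -0.0]
force: [-0.5, -0.0, -0.8]
grip_width: 0.295
```

```bash
python3 g.py 434 354 88 -9.5
```

```text
t 10.85 pos [433.2 355.2 184.2] yaw -9.4 tilt 0.01 F [-0.5 -0.  -0.8] grip 0.295 q [ 0.48  0.43  1.46 -0.    1.25  0.64]
 no-turn tool shift: [-1.   1.  96.2] dist 96.2
 turn total (units): [-0.    0.    0.02]  then shift: [-1.1  1.  96.2]
```

carry_out:
  plan:
    - [20, [0, 0, 30], [0, 0, 0]]
    - [20, [0, 0, 30], [0, 0, 0]]
    - [20, [0, 0, 20], [0, 0, 0]]
    - [20, [0, 0, 10], [0, 0, 0]]
    - [20, [0, 0, 5], [0, 0, 0]]
    - [20, [0, 0, 2], [0, 0, 0]]
    - [20, [0, 0, 0], [0, 0, 0]]
    - [20, [0, 0, 0], [0, 0, 0]]

```text
time_s: 11.52
eef_pos: [434.8, 354.6, 88.5]
ee_rot: [0.0, 0.764, 0.646, 0.001]
force: [0.1, 0.2, 0.1]
grip_width: 0.298
```

```bash
python3 g.py 434 354 86 -9.5
```

```text
t 11.52 pos [434.8 354.6  88.5] yaw -9.56 tilt 0.12 F [0.1 0.2 0.1] grip 0.298 q [ 0.48  0.54  1.56 -0.    1.04  0.64]
 no-turn tool shift: [-0.7 -0.7  2.5] dist 2.6
 turn total (units): [ 0.02 -0.01 -0.01]  then shift: [-0.7 -0.7  2.5]
```

carry_out:
  plan:
    - [20, [0, 0, 1], [0, 0, 0]]
    - [20, [0, 0, 1], [0, 0, 0]]
    - [20, [0, 0, 1], [0, 0, 0]]
    - [20, [0, 0, 0], [0, 0, 0]]
    - [40, [0, 0, 0], [0, 0, 0]]
    - [60, [0, 0, 0], [0, 0, 0]]
    - [85, [0, 0, 0], [0, 0, 0]]
    - [85, [0, 0, 0], [0, 0, 0]]
    - [85, [0, 0, 0], [0, 0, 0]]
    - [85, [0, 0, 0], [0, 0, 0]]
    - [85, [0, 0, -20], [0, 0, 0]]
    - [85, [0, 0, -40], [0, 0, 0]]
    - [85, [0, 0, -40], [0, 0, 0]]
    - [85, [0, 0, 0], [0, 0, 0]]
    - [85, [0, 0, 0], [0, 0, 0]]

```text
time_s: 12.77
eef_pos: [434.8, 354.8, 186.3]
ee_rot: [0.0, 0.763, 0.646, 0.002]
force: [-0.4, -0.2, -0.8]
grip_width: 0.997
```

```bash
python3 g.py 682 91 150; python3 - <<'E'
from m import *
cap("scene","scene4");cap("top","top4")
b=cv2.resize(load("scene4")["color"][150:330,280:560],None,fx=2.6,fy=2.6)
cv2.imwrite("pics/z7.png",cv2.convertScaleAbs(b,alpha=1.5))
b=cv2.resize(load("top4")["color"][150:310,110:410],None,fx=2.6,fy=2.6)
cv2.imwrite("pics/z8.png",cv2.convertScaleAbs(b,alpha=1.5))
E
```

```text
t 12.77 pos [434.8 354.8 186.3] yaw -9.54 tilt 0.25 F [-0.4 -0.2 -0.8] grip 0.997 q [ 0.48  0.43  1.46 -0.    1.25  0.64]
 no-turn tool shift: [-219.3  287.4   36.7] dist 363.3
```

View pics/z7.png

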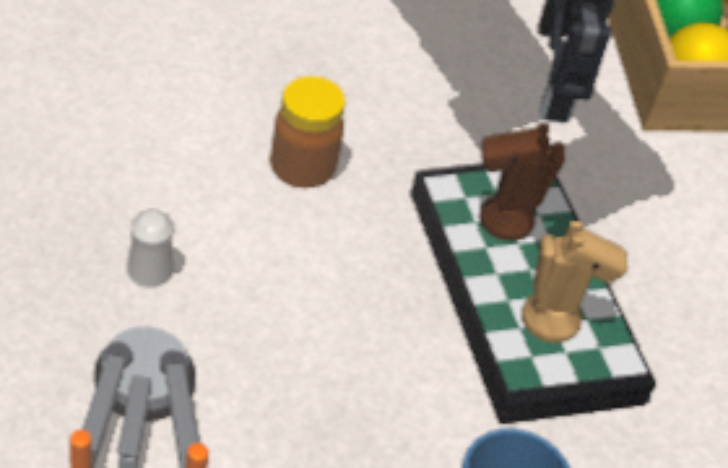

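View pics/z8.png

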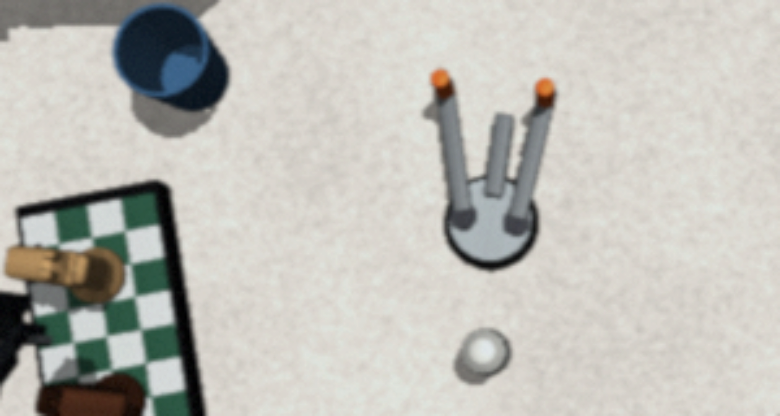

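Both knights stand upright within the board's edges. Next is the left arm: I'll straddle its post with half-open jaws and follow the arc.

```bash
python3 g.py 684 90.5 110 -83
```

```text
t 12.87 pos [433.7 354.2 183.4] yaw -9.55 tilt 0.08 F [-0.2  1.2 -1.2] grip 1.0 q [ 0.48  0.43  1.46 -0.    1.25  0.64]
 no-turn tool shift: [-218.4  290.7   73.2] dist 370.9
 turn total (units): [-0.000e+00  1.000e-02  1.224e+01]  then shift: [216.3 292.2  73.4]
```

carry_out:
  plan:
    - [85, [0, 0, 0], [0, 0, 1.02]]
    - [85, [0, 0, 0], [0, 0, 1.02]]
    - [85, [0, 0, 0], [0, 0, 1.02]]
    - [60, [0, 0, 0], [0, 0, 1.02]]
    - [36, [0, 0, 0], [0, 0, 1.02]]
    - [36, [0, 0, 0], [0, 0, 1.02]]
    - [36, [0, 0, 0], [0, 0, 1.02]]
    - [36, [0, 0, 0], [0, 0, 1.02]]
    - [36, [0, 0, 0], [0, 0, 1.02]]
    - [36, [0, 0, 0], [0, 0, 1.02]]
    - [36, [0, 0, 0], [0, 0, 1.02]]
    - [36, [0, 0, 0], [0, 0, 1.02]]
    - [36, [22, 29, 0], [0, 0, 0]]
    - [36, [22, 29, 0], [0, 0, 0]]
    - [36, [22, 29, 0], [0, 0, 0]]
    - [36, [22, 29, 0], [0, 0, 0]]
    - [36, [22, 29, 0], [0, 0, 0]]

```text
time_s: 14.28
eef_pos: [561.4, 222.4, 182.5]
ee_rot: [0.0, 0.998, 0.061, -0.002]
force: [0.2, 0.9, 0.1]
grip_width: 0.419
```

carry_out:
  plan:
    - [36, [21, 29, 0], [0, 0, 0]]
    - [36, [21, 29, 0], [0, 0, 0]]
    - [36, [21, 29, 20], [0, 0, 0]]
    - [36, [21, 29, 20], [0, 0, 0]]
    - [36, [22, 31, 30], [0, 0, 0]]
    - [36, [0, 0, 0], [0, 0, 0]]
    - [36, [0, 0, 0], [0, 0, 0]]

```text
time_s: 14.87
eef_pos: [679.7, 93.4, 114.2]
ee_rot: [-0.0, 0.998, 0.06, -0.003]
force: [-0.2, 0.3, -0.1]
grip_width: 0.421
```

```bash
python3 g.py 684 90.5 40 -83;python3 - <<'E'
from m import *
cap("scene","scene5");cap("top","top5")
b=cv2.resize(load("scene5")["color"][220:360,270:420],None,fx=4,fy=4)
cv2.imwrite("pics/z9.png",cv2.convertScaleAbs(b,alpha=1.5))
P=cloud(load("scene5")).reshape(-1,3);P=P[~np.isnan(P[:,0])]
w=P[(abs(P[:,0]-684)<60)&(abs(P[:,1]-90)<60)&(P[:,2]>105)&(P[:,2]<150)]
for a in range(105,150,5):
    q=w[(w[:,2]>=a)&(w[:,2]<a+5)]
    for q in (q[q[:,1]>90],q[q[:,1]<90]):
      if len(q)>3: print(a,len(q),q.min(0).round(1),q.max(0).round(1),q.mean(0).round(1))
w=near(P,684,90,20,66,76);print(len(w),w.mean(0))
E
```

```text
t 14.87 pos [679.7  93.4 114.2] yaw -83.12 tilt 0.38 F [-0.2  0.3 -0.1] grip 0.421 q [-0.03  0.77  1.08  0.    1.3   1.42]
 no-turn tool shift: [ 4.4  3.5 74.2] dist 74.4
 turn total (units): [-0.01  0.06 -0.02]  then shift: [ 3.9  3.4 74.2]
115 8 [676.6 109.6 116.5] [688.8 116.1 120. ] [685.6 112.7 119.1]
120 12 [671.1 109.3 120.1] [689.1 123.  124.7] [683.3 114.7 123.1]
120 11 [689.6  63.2 120. ] [695.6  75.5 124.6] [692.4  69.8 122.3]
125 18 [669.5 109.3 125.1] [689.6 124.7 129.7] [683.4 114.7 127.3]
125 16 [685.5  61.3 125.4] [695.5  75.2 130. ] [691.5  68.6 128. ]
130 18 [667.6 108.9 130.1] [689.5 124.1 134.8] [681.7 115.7 132.5]
130 11 [686.7  61.1 130.4] [694.5  74.9 134.7] [691.7  68.  132.8]
135 13 [676.  109.8 135.3] [689.2 123.4 139.4] [684.8 114.5 137.5]
135 16 [683.7  61.1 135.1] [695.7  74.6 140. ] [691.2  67.2 137.4]
140 14 [674.5 109.8 140.1] [690.2 123.1 144.7] [684.7 116.  142.5]
140 13 [685.   60.9 140.1] [694.9  74.5 144.8] [692.   68.7 142.2]
145 16 [671.4 109.3 145. ] [690.3 119.2 150. ] [683.8 113.  147.7]
145 9 [686.4  60.7 145.6] [695.6  74.2 149. ] [692.2  67.2 147.4]
52 [684.35076605  89.78908403  69.8201734 ]
```

View pics/z9.png

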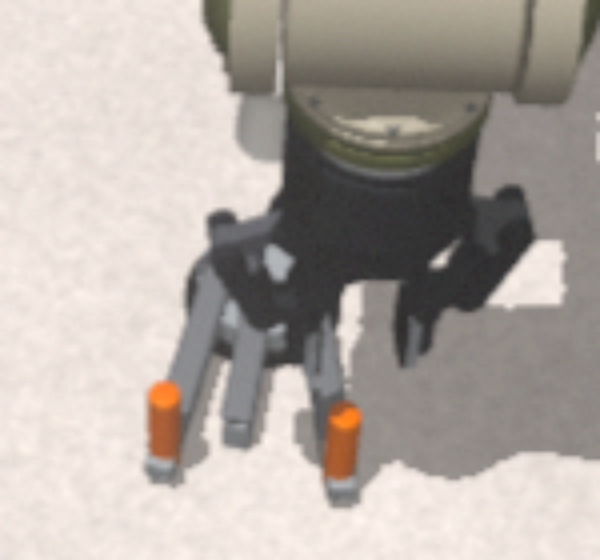

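carry_out:
  plan:
    - [36, [3, 3, 10], [0, 0, 0]]
    - [36, [0, 0, 20], [0, 0, 0]]
    - [36, [0, 0, 20], [0, 0, 0]]
    - [36, [0, 0, 14], [0, 0, 0]]
    - [36, [0, 0, 8], [0, 0, 0]]
    - [36, [0, 0, 0], [0, 0, 0]]
    - [36, [0, 0, 0], [0, 0, 0]]

```text
time_s: 15.55
eef_pos: [684.1, 92.7, 47.1]
ee_rot: [0.0, 0.998, 0.062, 0.0]
force: [0.2, 0.9, 0.7]
grip_width: 0.421
```

```bash
python3 g.py 683 91 42 -83
```

```text
t 15.55 pos [684.1  92.7  47.1] yaw -82.94 tilt 0.05 F [0.2 0.9 0.7] grip 0.421 q [-0.03  0.85  1.12 -0.    1.17  1.41]
 no-turn tool shift: [-1.3  1.6  5.1] dist 5.5
 turn total (units): [ 0.   -0.01  0.01]  then shift: [-1.3  1.6  5.1]
```

carry_out:
  plan:
    - [36, [-1, 1, 4], [0, 0, 0]]
    - [36, [-0.6, -11, 0], [0, 0, -1]]
    - [36, [-0.6, -11, 0], [0, 0, -1]]
    - [36, [-0.6, -11, 0], [0, 0, -1]]
    - [36, [-0.6, -11, 0], [0, 0, -1]]
    - [36, [-0.6, -11, 0], [0, 0, -1]]
    - [36, [-0.6, -11, 0], [0, 0, -1]]
    - [36, [-0.6, -11, 0], [0, 0, -1]]
    - [36, [-0.6, -11, 0], [0, 0, -1]]
    - [36, [-0.6, -11, 0], [0, 0, -1]]
    - [36, [-0.6, -11, 0], [0, 0, -1]]

```text
time_s: 16.47
eef_pos: [620.4, 175.4, 43.5]
ee_rot: [0.001, 0.832, 0.554, 0.002]
force: [5.2, -0.5, -2.9]
grip_width: 0.42
```

```bash
python3 g.py 683 91 42;python3 - <<'E'
from m import *
cap("scene","scene6");cap("top","top6")
b=cv2.resize(load("scene6")["color"][200:360,270:450],None,fx=4,fy=3.7)
cv2.imwrite("pics/z10.png",cv2.convertScaleAbs(b,alpha=1.5))
E
```

```text
t 16.47 pos [620.4 175.4  43.5] yaw -22.68 tilt 0.26 F [ 5.2 -0.5 -2.9] grip 0.42 q [ 0.09  0.76  1.31 -0.    1.07  0.49]
 no-turn tool shift: [-53.7  90.3   1.8] dist 105.1
```

View pics/z10.png

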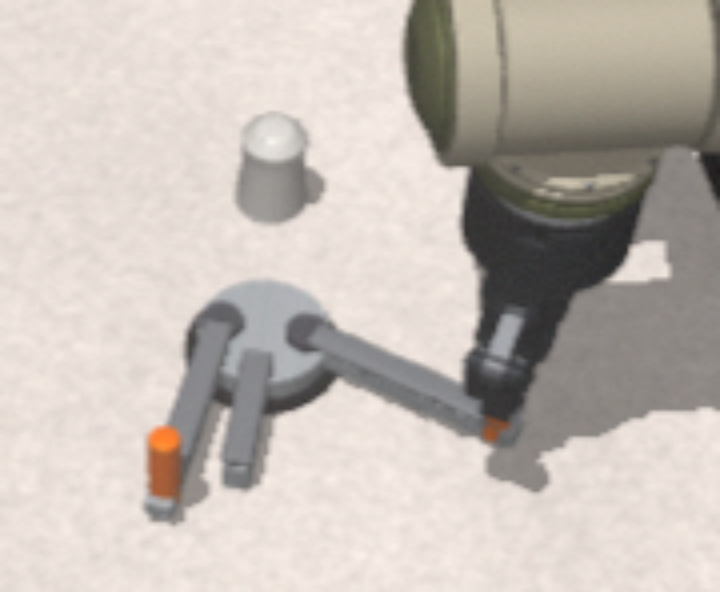

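carry_out:
  plan:
    - [36, [-0.6, -11, 0], [0, 0, -1]]
    - [36, [-0.6, -11, 0], [0, 0, -1]]
    - [36, [-0.6, -11, 0], [0, 0, -1]]
    - [36, [-0.6, -11, 0], [0, 0, -1]]
    - [36, [-0.6, -11, 0], [0, 0, -1]]
    - [36, [-0.6, -11, 0], [0, 0, -1]]
    - [36, [-0.6, -11, 0], [0, 0, -1]]
    - [36, [-0.6, -11, 0], [0, 0, -1]]
    - [36, [0, 0, 0], [0, 0, 0]]
    - [36, [0, 0, 0], [0, 0, 0]]

```text
time_s: 17.4
eef_pos: [534.6, 173.2, 43.2]
ee_rot: [0.0, 0.54, 0.842, 0.0]
force: [0.2, 0.2, 0.1]
grip_width: 0.423
```

```bash
python3 g.py 683 91 42;python3 - <<'E'
from m import *
cap("scene","scene7");cap("top","top7")
b=cv2.resize(load("scene7")["color"][180:340,270:450],None,fx=4,fy=3.7)
cv2.imwrite("pics/z11.png",cv2.convertScaleAbs(b,alpha=1.5))
E
```

```text
t 17.4 pos [534.6 173.2  43.2] yaw 24.69 tilt 0.07 F [0.2 0.2 0.1] grip 0.423 q [ 0.1   0.61  1.59 -0.    0.95 -0.33]
 no-turn tool shift: [-136.6  100.5    1.3] dist 169.6
```

View pics/z11.png

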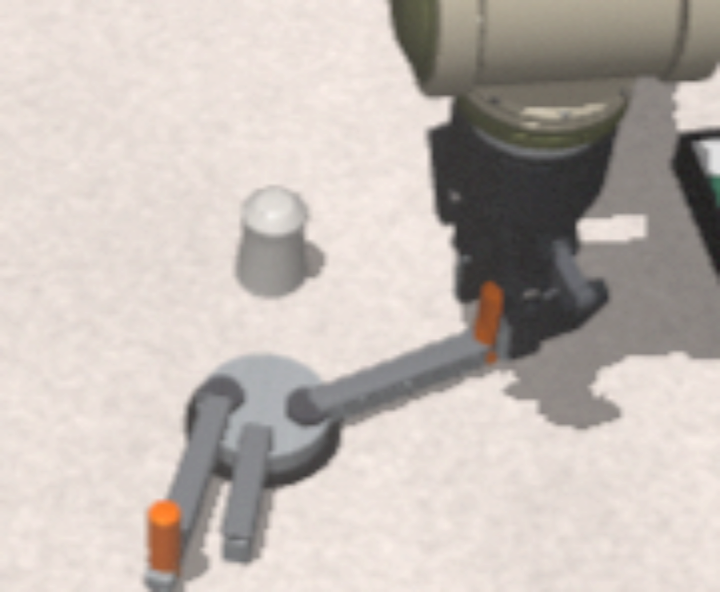

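```bash
python3 - <<'E'
from m import *
for n in("scene7","top7"):
    c=load(n);P=cloud(c);H,S,V=cv2.split(cv2.cvtColor(c["color"],cv2.COLOR_BGR2HSV))
    m=(H>3)&(H<15)&(S>180)&(V>70)&(np.hypot(P[...,0]-530,P[...,1]-170)<60)
    q=P[m];print(n,len(q), q.mean(0).round(1) if len(q) else"", (q[q[:,2]>62].mean(0).round(1),q.max(0)) if len(q) else "")
E
```

```text
scene7 26 [536.7 169.5  56.5] (array([535.5, 169.7,  69.2]), array([540.25895564, 172.97050133,  71.83469586]))
top7 0
```

carry_out:
  plan:
    - [36, [-0.6, -8, 0], [0, 0, -0.7]]
    - [36, [0, 0, 0], [0, 0, 0]]
    - [36, [0, 0, -20], [0, 0, 0]]
    - [36, [0, 0, -30], [0, 0, 0]]
    - [36, [0, 0, -30], [0, 0, 0]]
    - [36, [30, 0, 0], [0, 0, 0]]
    - [36, [30, 0, 0], [0, 0, 0]]
    - [36, [0, 0, 0], [0, 0, 0]]

```text
time_s: 18.17
eef_pos: [496.1, 225.2, 123.1]
ee_rot: [-0.0, 0.506, 0.862, 0.001]
force: [0.2, 0.4, -0.8]
grip_width: 0.422
```

```bash
python3 - <<'E'
from m import *
for n in("scene","top"):
    c=cap(n,n+"8");P=cloud(c);H,S,V=cv2.split(cv2.cvtColor(c["color"],cv2.COLOR_BGR2HSV))
    for x,y in((530,170),(673,8)):
        q=P.reshape(-1,3);q=q[~np.isnan(q[:,0])];w=near(q,x,y,22,65,76);print(n,len(w),w.mean(0).round(1))
b=cv2.resize(load("scene8")["color"][180:340,270:450],None,fx=4,fy=3.7)
cv2.imwrite("pics/z12.png",cv2.convertScaleAbs(b,alpha=1.5))
E
python3 g.py 673 8.5 110 76.5
```

```text
scene 45 [533.7 170.6  69.1]
scene 57 [674.7   7.   69.3]
top 47 [530.5 172.5  69.8]
top 46 [671.4   9.5  70. ]
t 18.27 pos [497.8 222.5 122.7] yaw 29.14 tilt 0.03 F [ 1.  -0.2 -0.1] grip 0.419 q [ 0.21  0.46  1.58 -0.    1.1  -0.3 ]
 no-turn tool shift: [-272.3   48.8   12.8] dist 276.9
 turn total (units): [ 0.    0.   -7.89]  then shift: [-220.3 -167.2   12.7]
```

View pics/z12.png

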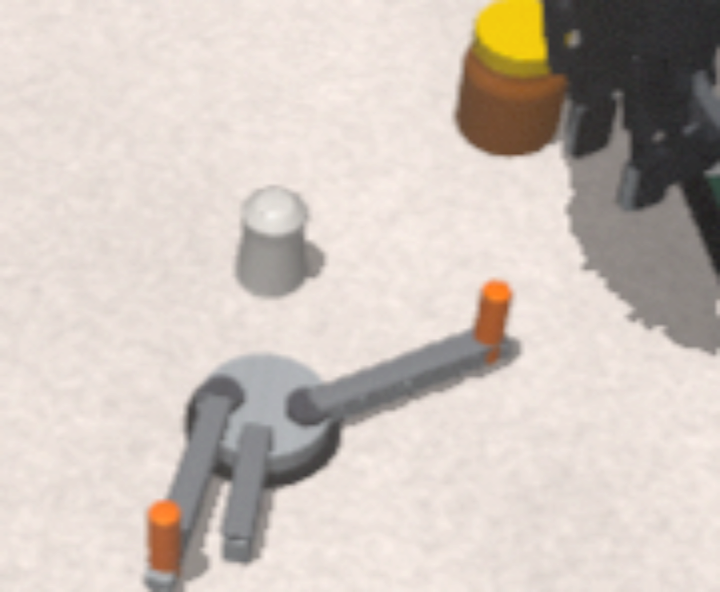

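The left arm is snapped out: the post is at z12 (495,290), and the world position puts the swing at about 2.17–2.2 rad, staying put on its own. Now the right arm.

carry_out:
  plan:
    - [36, [0, 0, 0], [0, 0, -0.97]]
    - [36, [0, 0, 0], [0, 0, -0.97]]
    - [36, [0, 0, 0], [0, 0, -0.97]]
    - [36, [0, 0, 0], [0, 0, -0.97]]
    - [36, [0, 0, 0], [0, 0, -0.97]]
    - [36, [0, 0, 0], [0, 0, -0.97]]
    - [36, [0, 0, 0], [0, 0, -0.97]]
    - [36, [0, 0, 0], [0, 0, -0.97]]
    - [36, [-30, -23, 0], [0, 0, 0]]
    - [36, [-30, -23, 0], [0, 0, 0]]
    - [36, [-30, -23, 0], [0, 0, 0]]
    - [36, [-30, -23, 0], [0, 0, 0]]
    - [36, [-30, -23, 0], [0, 0, 0]]
    - [36, [-30, -23, 0], [0, 0, 0]]
    - [36, [-30, -23, 0], [0, 0, 0]]
    - [36, [-10, -6, 0], [0, 0, 0]]
    - [36, [0, 0, 0], [0, 0, 0]]
    - [36, [0, 0, 0], [0, 0, 0]]

```text
time_s: 19.77
eef_pos: [669.8, 4.9, 121.8]
ee_rot: [-0.0, 0.125, 0.992, 0.0]
force: [-0.2, 1.4, 0.3]
grip_width: 0.423
```

```bash
python3 g.py 673 8.4 43 75.8
```

```text
t 19.77 pos [669.8   4.9 121.8] yaw 75.6 tilt 0.05 F [-0.2  1.4  0.3] grip 0.423 q [-0.17  0.72  1.14  0.    1.28 -1.49]
 no-turn tool shift: [-2.3  4.2 78.8] dist 78.9
 turn total (units): [ 0.   -0.01 -0.03]  then shift: [-2.2  4.2 78.8]
```

carry_out:
  plan:
    - [36, [-2, 4, 0], [0, 0, 0]]
    - [36, [0, 0, 20], [0, 0, 0]]
    - [36, [0, 0, 25], [0, 0, 0]]
    - [36, [0, 0, 20], [0, 0, 0]]
    - [36, [0, 0, 13], [0, 0, 0]]
    - [36, [0, 0, 0], [0, 0, 0]]
    - [36, [0, 0, 0], [0, 0, 0]]

```text
time_s: 20.35
eef_pos: [672.8, 9.9, 44.9]
ee_rot: [-0.0, 0.124, 0.992, 0.0]
force: [0.1, 0.3, 0.5]
grip_width: 0.422
```

```bash
python3 g.py 673 8.4 43 75.8
```

```text
t 20.35 pos [672.8   9.9  44.9] yaw 75.81 tilt 0.0 F [0.1 0.3 0.5] grip 0.422 q [-0.16  0.81  1.19  0.    1.14 -1.48]
 no-turn tool shift: [-0.6 -1.4  1.9] dist 2.5
 turn total (units): [ 0. -0.  0.]  then shift: [-0.6 -1.4  1.9]
```

carry_out:
  plan:
    - [36, [0, -1, 1], [0, 0, 0]]
    - [36, [0.6, -11, 0], [0, 0, 1]]
    - [36, [0.6, -11, 0], [0, 0, 1]]
    - [36, [0.6, -11, 0], [0, 0, 1]]
    - [36, [0.6, -11, 0], [0, 0, 1]]
    - [36, [0.6, -11, 0], [0, 0, 1]]
    - [36, [0.6, -11, 0], [0, 0, 1]]
    - [36, [0.6, -11, 0], [0, 0, 1]]
    - [36, [0.6, -11, 0], [0, 0, 1]]
    - [36, [0.6, -11, 0], [0, 0, 1]]
    - [36, [0.6, -11, 0], [0, 0, 1]]

```text
time_s: 21.27
eef_pos: [599.7, -67.2, 45.1]
ee_rot: [0.002, 0.606, 0.796, 0.001]
force: [4.0, 2.6, -1.0]
grip_width: 0.423
```

carry_out:
  plan:
    - [36, [0.6, -11, 0], [0, 0, 1]]
    - [36, [0.6, -11, 0], [0, 0, 1]]
    - [36, [0.6, -11, 0], [0, 0, 1]]
    - [36, [0.6, -11, 0], [0, 0, 1]]
    - [36, [0.6, -11, 0], [0, 0, 1]]
    - [36, [0.6, -11, 0], [0, 0, 1]]
    - [36, [0.6, -11, 0], [0, 0, 1]]
    - [36, [0.6, -11, 0], [0, 0, 1]]
    - [36, [0.6, -11, 0], [0, 0, 1]]
    - [36, [0.6, -11, 0], [0, 0, 1]]
    - [36, [0, 0, 0], [0, 0, 0]]
    - [36, [0, 0, 0], [0, 0, 0]]

```text
time_s: 22.27
eef_pos: [497.8, -41.1, 44.7]
ee_rot: [0.001, 0.921, 0.391, 0.001]
force: [0.1, 0.1, 0.0]
grip_width: 0.419
```

```bash
python3 g.py 468 -369 160 ;python3 - <<'E'
from m import *
for n in("scene","top"):
    c=cap(n,n+"9")
b=cv2.resize(load("scene9")["color"][180:340,240:420],None,fx=4,fy=3.7)
cv2.imwrite("pics/z13.png",cv2.convertScaleAbs(b,alpha=1.5))
E
```

```text
t 22.27 pos [497.8 -41.1  44.7] yaw -44.02 tilt 0.15 F [0.1 0.1 0. ] grip 0.419 q [-0.32  0.49  1.78 -0.    0.86  0.45]
 no-turn tool shift: [-256.4  206.7 -115.1] dist 348.9
```

View pics/z13.png

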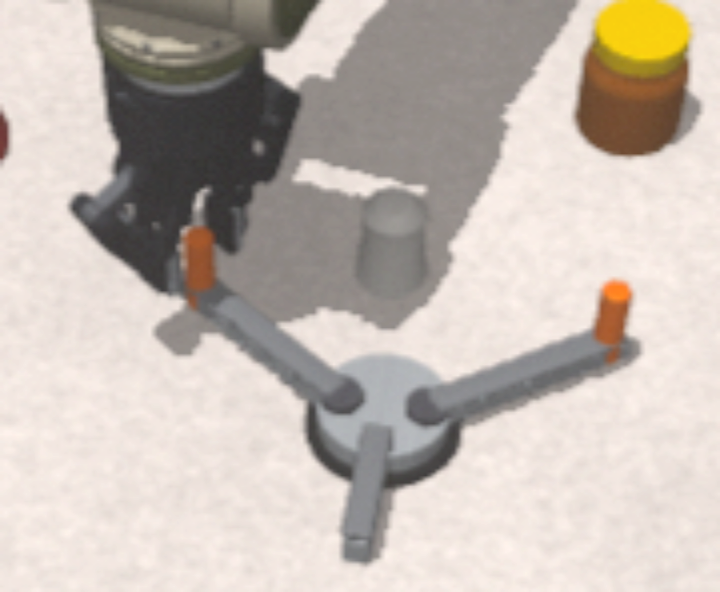

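The right arm looks fully out (z13 post at (200,240)) in a three-pointed star. A small overdrive, then lift and measure.

carry_out:
  plan:
    - [36, [0.4, -7, 0], [0, 0, 0.6]]
    - [36, [0, 0, 0], [0, 0, 0]]
    - [36, [0, 0, -20], [0, 0, 0]]
    - [36, [0, 0, -30], [0, 0, 0]]
    - [36, [0, 0, -40], [0, 0, 0]]
    - [36, [-20, 20, -30], [0, 0, 0]]
    - [36, [-25, 20, -20], [0, 0, 0]]
    - [60, [-25, 20, 0], [0, 0, 0]]
    - [85, [-25, 20, 0], [0, 0, 0]]
    - [85, [-25, 20, 0], [0, 0, 0]]
    - [85, [0, 0, 0], [0, 0, 0]]

```text
time_s: 23.28
eef_pos: [470.0, -195.4, 183.7]
ee_rot: [0.001, 0.933, 0.359, -0.0]
force: [-0.1, 0.4, -0.4]
grip_width: 0.954
```

```bash
python3 - <<'E'
from m import *
M={}
for n in("scene","top"):
    c=cap(n,n+"10");q=cloud(c).reshape(-1,3);q=q[~np.isnan(q[:,0])]
    for k,x,y in(("L",532,171),("R",495,-40)):
        w=near(q,x,y,22,65,76);print(n,k,len(w),w.mean(0).round(1));M[n,k]=w.mean(0) if len(w) else None
    w=near(q,468,-369,70,92,125);print("knob",fitcircle(w),w.mean(0),np.percentile(w[:,2],98))
    w=near(q,468,-369,90,20,70);print("body",fitcircle(w))
    for k,x,y,r,z0,z1 in(("shaker",470,60,40,30,80),("cup",700,325,60,75,100),("jar",350,200,60,70,100),("mill",710,-305,50,100,170)):
        w=near(q,x,y,r,z0,z1); print(k,len(w),fitcircle(w)[0].round(1))
b=cv2.resize(load("top10")["color"][140:320,200:420],None,fx=3.3,fy=3.3)
cv2.imwrite("pics/z14.png",cv2.convertScaleAbs(b,alpha=1.5))
from scipy.optimize import least_squares
E
python3 g.py 468 -369 160 
```

```text
scene L 44 [533.5 170.6  69.1]
scene R 42 [498.4 -39.7  69. ]
knob (array([ 469.86508785, -370.78168834]), np.float64(8.556909709658862)) [ 472.27085808 -369.51147313  107.56000249] 116.84668712814191
body (array([ 469.64094024, -371.12585744]), np.float64(51.76802978690432))
shaker 279 [470.3  61.2]
cup 397 [709.4 306.2]
jar 420 [349.9 197.1]
mill 763 [ 705.9 -303.1]
top L 46 [530.6 172.6  70. ]
top R 47 [495.6 -37.4  69.6]
t 23.38 pos [ 470.4 -191.5  183.5] yaw -47.82 tilt 0.01 F [0.3 0.2 0.3] grip 0.996 q [-0.62  0.32  1.62  0.    1.2   0.22]
 no-turn tool shift: [-121.   129.9   23.5] dist 179.1<stdin>:7: RuntimeWarning: Mean of empty slice.
  ret = um.true_divide(
Traceback (most recent call last):
IndexError: index -1 is out of bounds for axis 0 with size 0
```

carry_out:
  plan:
    - [85, [-30, 32, 0], [0, 0, 0]]
    - [85, [-30, 32, 0], [0, 0, 0]]
    - [85, [-30, 32, 0], [0, 0, 0]]
    - [85, [-31, 34, 15], [0, 0, 0]]
    - [85, [0, 0, 0], [0, 0, 0]]
    - [85, [0, 0, 0], [0, 0, 0]]

```text
time_s: 23.88
eef_pos: [468.1, -355.3, 169.4]
ee_rot: [-0.001, 0.933, 0.36, -0.0]
force: [0.0, 1.3, 0.3]
grip_width: 0.99
```

```bash
python3 g.py 468.4 -369.3 86; python3 - <<'E'
from m import *
c=cap("scene","scene11");cap("top","top11")
a=cv2.resize(c["color"][130:290,50:260],None,fx=3.5,fy=3.5);cv2.imwrite("pics/z15.png",cv2.convertScaleAbs(a,alpha=1.5))
b=cv2.resize(load("top11")["color"][140:320,200:420],None,fx=3.3,fy=3.3)
cv2.imwrite("pics/z14.png",cv2.convertScaleAbs(b,alpha=1.5))
E
```

```text
t 23.88 pos [ 468.1 -355.3  169.4] yaw -47.81 tilt 0.12 F [0.  1.3 0.3] grip 0.99 q [-0.85  0.5   1.39  0.    1.25 -0.01]
 no-turn tool shift: [-9.2 10.7 83.4] dist 84.6
```

View pics/z15.png

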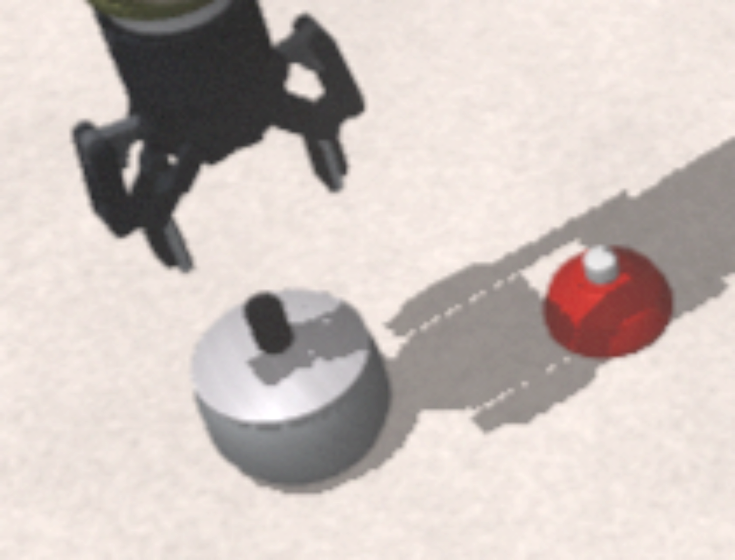

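View pics/z14.png

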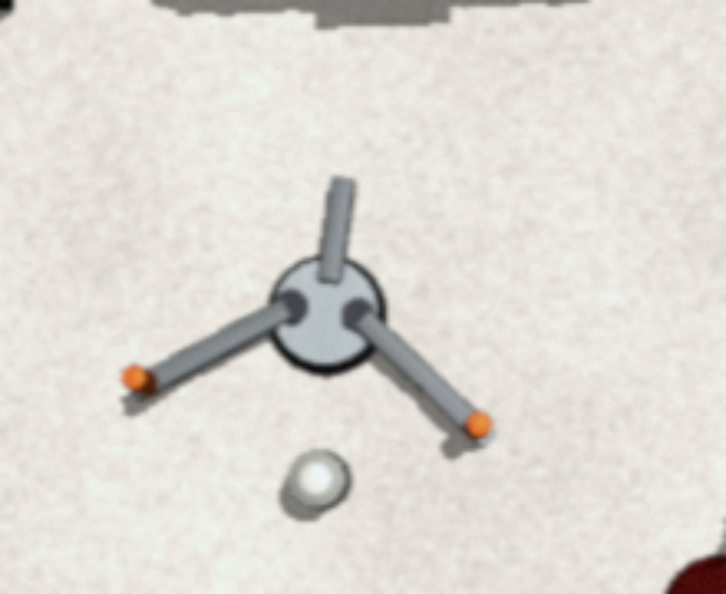

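The stand is a full star (top zoom z14), and the jaws are short of the knob at z15 (265,310) by 14 mm. Correcting that, then descending and gripping.

carry_out:
  plan:
    - [85, [-9, 11, 0], [0, 0, 0]]
    - [85, [0, 0, 0], [0, 0, 0]]
    - [85, [0, 0, 0], [0, 0, 0]]

```text
time_s: 24.23
eef_pos: [469.4, -368.1, 171.1]
ee_rot: [0.0, 0.933, 0.361, 0.0]
force: [-0.2, 1.0, 0.3]
grip_width: 0.989
```

```bash
python3 g.py 468.4 -369.3 86
```

```text
t 24.23 pos [ 469.4 -368.1  171.1] yaw -47.74 tilt 0.03 F [-0.2  1.   0.3] grip 0.989 q [-0.86  0.52  1.36  0.    1.27 -0.03]
 no-turn tool shift: [-1.6  0.2 85.1] dist 85.1
```

carry_out:
  plan:
    - [85, [-1, 0, 20], [0, 0, 0]]
    - [85, [0, 0, 25], [0, 0, 0]]
    - [85, [0, 0, 20], [0, 0, 0]]
    - [85, [0, 0, 12], [0, 0, 0]]
    - [85, [0, 0, 6], [0, 0, 0]]
    - [85, [0, 0, 0], [0, 0, 0]]
    - [85, [0, 0, 0], [0, 0, 0]]

```text
time_s: 24.82
eef_pos: [468.6, -369.9, 88.6]
ee_rot: [0.001, 0.933, 0.36, 0.0]
force: [0.0, 0.1, -0.1]
grip_width: 0.994
```

```bash
python3 g.py 468.4 -369.3 86; python3 - <<'E'
from m import *
c=cap("scene","scene12")
a=cv2.resize(c["color"][130:290,50:260],None,fx=3.5,fy=3.5);cv2.imwrite("pics/z16.png",cv2.convertScaleAbs(a,alpha=1.5))
E
```

```text
t 24.82 pos [ 468.6 -369.9   88.6] yaw -47.8 tilt 0.08 F [ 0.   0.1 -0.1] grip 0.994 q [-0.86  0.61  1.44  0.    1.09 -0.03]
 no-turn tool shift: [ 0.2 -0.6  2.6] dist 2.6
```

View pics/z16.png

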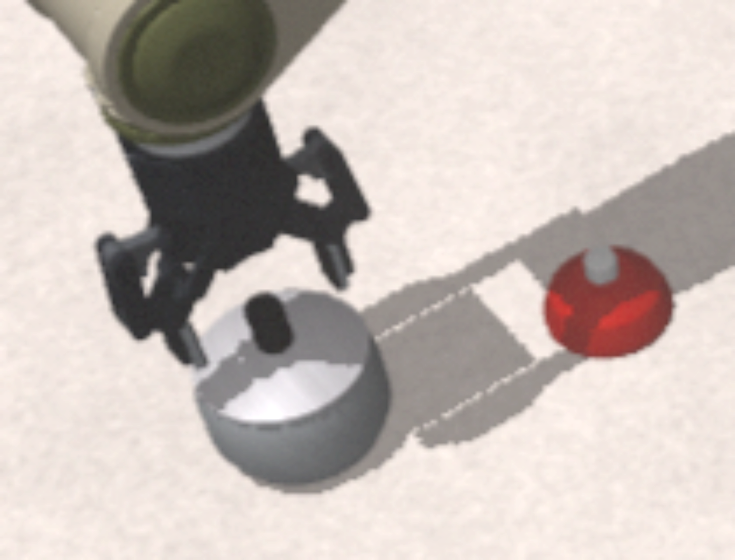

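The jaws straddle the knob evenly, at z16 (195,355) and (343,280) around (268,322). Closing.

carry_out:
  plan:
    - [85, [0, 0, 2], [0, 0, 0]]
    - [60, [0, 0, 0], [0, 0, 0]]
    - [40, [0, 0, 0], [0, 0, 0]]
    - [30, [0, 0, 0], [0, 0, 0]]
    - [15, [0, 0, 0], [0, 0, 0]]
    - [15, [0, 0, 0], [0, 0, 0]]
    - [15, [0, 0, 0], [0, 0, 0]]
    - [15, [0, 0, 0], [0, 0, 0]]
    - [15, [0, 0, 0], [0, 0, 0]]
    - [15, [0, 0, 0], [0, 0, 0]]
  grip_force: 60

```text
time_s: 25.7
eef_pos: [468.2, -370.0, 85.9]
ee_rot: [0.0, 0.933, 0.36, 0.0]
force: [-0.9, 0.5, 3.3]
grip_width: 0.242
```

```bash
python3 g.py 575 56 190
```

```text
t 25.7 pos [ 468.2 -370.    85.9] yaw -47.83 tilt 0.03 F [-0.9  0.5  3.3] grip 0.242 q [-0.86  0.61  1.44 -0.    1.09 -0.03]
 no-turn tool shift: [ 365.1 -244.  -104.2] dist 451.3
```

carry_out:
  plan:
    - [15, [0, 0, -5], [0, 0, 0]]
    - [15, [0, 0, -10], [0, 0, 0]]
    - [15, [0, 0, -20], [0, 0, 0]]
    - [15, [0, 0, -25], [0, 0, 0]]
    - [15, [0, 0, -25], [0, 0, 0]]
    - [15, [0, 0, -15], [0, 0, 0]]
    - [15, [0, 0, -5], [0, 0, 0]]
    - [15, [0, 0, 0], [0, 0, 0]]
    - [15, [0, 0, 0], [0, 0, 0]]

```text
time_s: 26.45
eef_pos: [467.8, -369.5, 189.7]
ee_rot: [-0.001, 0.933, 0.36, -0.0]
force: [-0.6, 0.5, -4.2]
grip_width: 0.235
```

```bash
python3 g.py 575 56 190; python3 - <<'E'
from m import *
c=cap("scene","scene13")
a=cv2.resize(c["color"][100:290,50:260],None,fx=3.1,fy=3.1);cv2.imwrite("pics/z17.png",cv2.convertScaleAbs(a,alpha=1.5))
P=cloud(c).reshape(-1,3);P=P[~np.isnan(P[:,0])]
w=near(P,468,-369,75,115,190);w=near(P,468,-369,75,125,160);print(fitcircle(w))
w=near(P,468,-369,75,95,175);print(w[:,2].min())
for a in range(100,185,10):
    q=w[(w[:,2]>=a)&(w[:,2]<a+10)];print(a,len(q),q[:,0].max().round(1) if len(q) else '',np.percentile(q[:,1],[1,99]).round(1) if len(q) else '')
E
```

```text
t 26.45 pos [ 467.8 -369.5  189.7] yaw -47.82 tilt 0.09 F [-0.6  0.5 -4.2] grip 0.235 q [-0.86  0.5   1.33 -0.    1.31 -0.03]
 no-turn tool shift: [ 365.1 -243.4    0. ] dist 438.8
(array([ 467.86301059, -371.35793303]), np.float64(53.93767651375142))
102.68381474610851
100 26 515.4 [-391.4 -327.7]
110 69 520.5 [-393.1 -321.7]
120 146 523.5 [-408.9 -317. ]
130 208 525.7 [-411.7 -315.9]
140 213 523.9 [-413.5 -316.1]
150 274 523.5 [-416.2 -316.6]
160 247 522.0 [-412.2 -319.1]
170 205 520.5 [-422.1 -320. ]
180 0
```

View pics/z17.png

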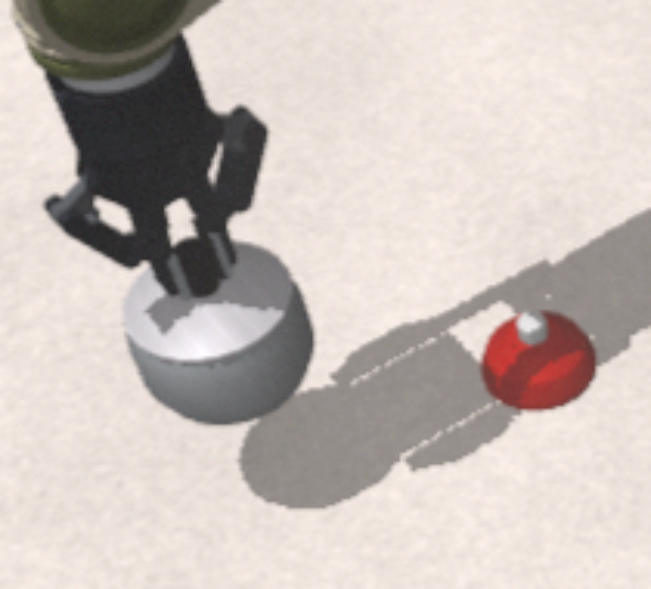

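carry_out:
  plan:
    - [15, [8, -5, 0], [0, 0, 0]]
    - [15, [17, -11, 0], [0, 0, 0]]
    - [15, [25, -17, 0], [0, 0, 0]]
    - [15, [25, -17, 0], [0, 0, 0]]
    - [15, [25, -17, 0], [0, 0, 0]]
    - [15, [25, -17, 0], [0, 0, 0]]
    - [15, [25, -17, 0], [0, 0, 0]]
    - [15, [25, -17, 0], [0, 0, 0]]
    - [15, [25, -17, 0], [0, 0, 0]]
    - [15, [25, -17, 0], [0, 0, 0]]
    - [15, [25, -17, 0], [0, 0, 0]]
    - [15, [25, -17, 0], [0, 0, 0]]
    - [15, [25, -17, 0], [0, 0, 0]]
    - [15, [25, -16, 0], [0, 0, 0]]
    - [15, [20, -13, 0], [0, 0, 0]]
    - [15, [12, -8, 0], [0, 0, 0]]
    - [15, [8, -4, 0], [0, 0, 0]]
    - [15, [0, 0, 0], [0, 0, 0]]
    - [15, [0, 0, 0], [0, 0, 0]]

```text
time_s: 28.08
eef_pos: [574.5, 55.9, 190.0]
ee_rot: [-0.0, 0.933, 0.36, -0.001]
force: [-1.3, -0.1, -3.1]
grip_width: 0.237
```

```bash
python3 g.py 575 56 120; python3 - <<'E'
from m import *
c=cap("scene","scene14")
a=cv2.resize(c["color"][150:350,240:460],None,fx=2.9,fy=2.9);cv2.imwrite("pics/z18.png",cv2.convertScaleAbs(a,alpha=1.5))
P=cloud(c).reshape(-1,3);P=P[~np.isnan(P[:,0])]
w=near(P,575,56,75,125,160);print(fitcircle(w))
w=near(P,575,56,60,95,175);print(np.percentile(w[:,2],[.5,1,3]))
E
```

```text
t 28.08 pos [574.5  55.9 190. ] yaw -47.81 tilt 0.06 F [-1.3 -0.1 -3.1] grip 0.237 q [-0.11  0.46  1.39 -0.    1.29  0.73]
 no-turn tool shift: [ 0.5  0.3 70. ] dist 70.0
(array([574.91451012,  53.76317374]), np.float64(53.954825817552816))
[106.72915403 108.58022569 116.03908049]
```

View pics/z18.png

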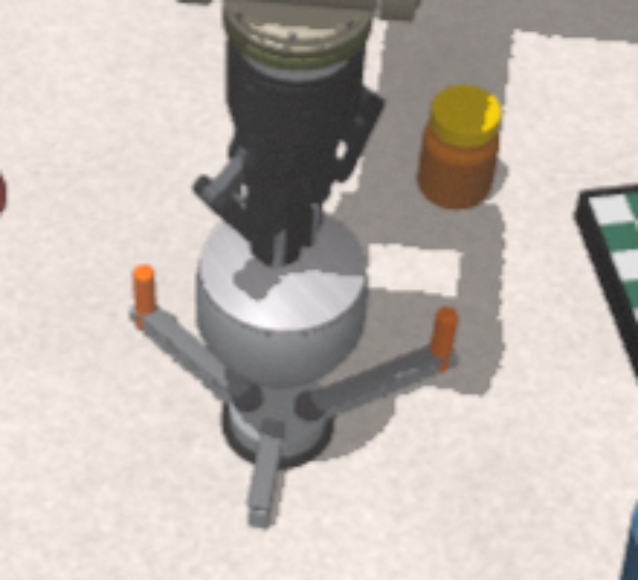

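The bowl hangs level over the hub, with both arms still out. Lowering gently.

carry_out:
  plan:
    - [15, [0, 0, 8], [0, 0, 0]]
    - [15, [0, 0, 15], [0, 0, 0]]
    - [15, [0, 0, 18], [0, 0, 0]]
    - [15, [0, 0, 14], [0, 0, 0]]
    - [15, [0, 0, 8], [0, 0, 0]]
    - [15, [0, 0, 4], [0, 0, 0]]
    - [15, [0, 0, 2], [0, 0, 0]]
    - [15, [0, 0, 0], [0, 0, 0]]
    - [15, [0, 0, 0], [0, 0, 0]]

```text
time_s: 28.88
eef_pos: [575.2, 55.8, 122.3]
ee_rot: [0.0, 0.933, 0.36, 0.001]
force: [0.2, -0.0, -2.7]
grip_width: 0.233
```

carry_out:
  plan:
    - [15, [0, 0, 1], [0, 0, 0]]
    - [15, [0, 0, 1], [0, 0, 0]]
    - [15, [0, 0, 0], [0, 0, 0]]

```text
time_s: 29.13
eef_pos: [574.8, 56.0, 119.7]
ee_rot: [0.0, 0.933, 0.36, 0.0]
force: [0.8, -0.6, -2.6]
grip_width: 0.236
```

carry_out:
  plan:
    - [15, [0, 0, 1], [0, 0, 0]]
    - [15, [0, 0, 0], [0, 0, 0]]
    - [15, [0, 0, 0], [0, 0, 0]]

```text
time_s: 29.38
eef_pos: [574.8, 56.0, 118.6]
ee_rot: [-0.0, 0.933, 0.36, -0.0]
force: [-0.8, -0.1, -3.5]
grip_width: 0.24
```

carry_out:
  plan:
    - [15, [0, 0, 1], [0, 0, 0]]
    - [15, [0, 0, 0], [0, 0, 0]]
    - [15, [0, 0, 0], [0, 0, 0]]

```text
time_s: 29.63
eef_pos: [574.8, 56.0, 117.5]
ee_rot: [-0.0, 0.933, 0.36, -0.0]
force: [-0.3, -0.2, -3.2]
grip_width: 0.238
```

carry_out:
  plan:
    - [15, [0, 0, 1], [0, 0, 0]]
    - [15, [0, 0, 0], [0, 0, 0]]
    - [15, [0, 0, 0], [0, 0, 0]]

```text
time_s: 29.88
eef_pos: [574.8, 56.0, 116.5]
ee_rot: [-0.0, 0.933, 0.36, -0.0]
force: [0.4, -0.6, -3.0]
grip_width: 0.236
```

carry_out:
  plan:
    - [15, [0, 0, 0.5], [0, 0, 0]]
    - [15, [0, 0, 0], [0, 0, 0]]
    - [15, [0, 0, 0], [0, 0, 0]]

```text
time_s: 30.13
eef_pos: [574.8, 56.0, 116.1]
ee_rot: [0.0, 0.933, 0.36, -0.0]
force: [-0.3, -0.8, -2.8]
grip_width: 0.234
```

carry_out:
  plan:
    - [15, [0, 0, 0.5], [0, 0, 0]]
    - [15, [0, 0, 0], [0, 0, 0]]
    - [15, [0, 0, 0], [0, 0, 0]]

```text
time_s: 30.38
eef_pos: [574.9, 56.0, 115.9]
ee_rot: [0.0, 0.933, 0.36, 0.0]
force: [-1.0, -0.2, 0.7]
grip_width: 0.237
```

carry_out:
  plan:
    - [15, [0, 0, 0.5], [0, 0, 0]]
    - [15, [0, 0, 0], [0, 0, 0]]
    - [15, [0, 0, 0], [0, 0, 0]]

```text
time_s: 30.63
eef_pos: [575.0, 56.1, 115.9]
ee_rot: [0.0, 0.933, 0.36, 0.0]
force: [-2.9, 0.3, 5.6]
grip_width: 0.24
```

```bash
python3 - <<'E'
from m import *
c=cap("scene","scene15")
P=cloud(c).reshape(-1,3);P=P[~np.isnan(P[:,0])]
w=near(P,575,56,75,55,85);print(fitcircle(w))
a=cv2.resize(c["color"][190:340,270:430],None,fx=4,fy=4);cv2.imwrite("pics/z19.png",cv2.convertScaleAbs(a,alpha=1.5))
E
```

```text
(array([575.41841364,  53.86313314]), np.float64(53.97443845734339))
```

View pics/z19.png

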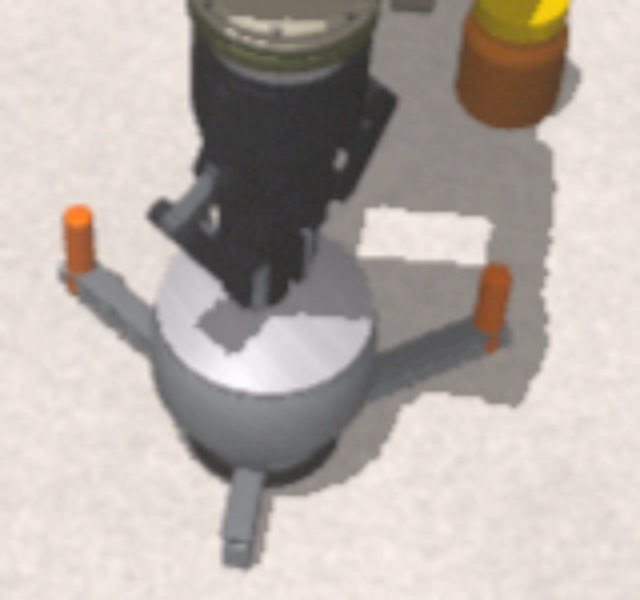

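The force rose from −3 to +5.6 N at exactly the expected height, so the bowl is seated and centred. Releasing and retreating upward.

carry_out:
  plan:
    - [24, [0, 0, 0], [0, 0, 0]]
    - [30, [0, 0, 0], [0, 0, 0]]
    - [50, [0, 0, 0], [0, 0, 0]]
    - [85, [0, 0, 0], [0, 0, 0]]
    - [85, [0, 0, 0], [0, 0, 0]]
    - [85, [0, 0, 0], [0, 0, 0]]
    - [85, [0, 0, 0], [0, 0, 0]]
    - [85, [0, 0, -10], [0, 0, 0]]
    - [85, [0, 0, -30], [0, 0, 0]]
    - [85, [0, 0, -30], [0, 0, 0]]
    - [85, [0, 0, -30], [0, 0, 0]]
    - [85, [-30, 20, 0], [0, 0, 0]]
    - [85, [-30, 20, 0], [0, 0, 0]]
    - [85, [-30, 20, 0], [0, 0, 0]]
    - [85, [-30, 20, 0], [0, 0, 0]]
    - [85, [-30, 20, 0], [0, 0, 0]]
    - [85, [0, 0, 0], [0, 0, 0]]
    - [85, [0, 0, 0], [0, 0, 0]]

```text
time_s: 32.18
eef_pos: [530.5, -120.2, 215.8]
ee_rot: [0.0, 0.934, 0.358, 0.0]
force: [0.3, 1.5, 0.5]
grip_width: 0.996
```

```bash
python3 g.py 575 56 120; python3 - <<'E'
from m import *
for n in("scene","top"):
    c=cap(n,n+"16");q=cloud(c).reshape(-1,3);q=q[~np.isnan(q[:,0])]
    for k,x,y in(("L",532,171),("R",495,-40)):
        w=near(q,x,y,22,65,76);print(n,k,len(w),w.mean(0).round(1))
    for k,x,y,r,z0,z1 in(("bowl",575,56,75,60,95),("knob",575,56,40,125,160),("shaker",470,60,40,30,80),("cup",700,325,60,75,100),("jar",350,200,60,70,100),("mill",710,-305,50,100,170)):
        w=near(q,x,y,r,z0,z1); print(k,len(w),fitcircle(w)[0].round(1) if len(w)>5 else "",w[:,2].max() if len(w) else "")
cv2.imwrite("pics/s16.png",cv2.convertScaleAbs(load("scene16")["color"],alpha=1.4))
E
```

```text
t 32.18 pos [ 530.5 -120.2  215.8] yaw -47.99 tilt 0.04 F [0.3 1.5 0.5] grip 0.996 q [-0.44  0.37  1.46  0.    1.31  0.4 ]
 no-turn tool shift: [ 151.  -101.2   95.8] dist 205.5
scene L 44 [533.9 170.6  69.5]
scene R 40 [498.1 -39.8  69. ]
bowl 709 [575.8  53.9] 94.92404606132357
knob 141 [576.9  53.8] 147.01395663841345
shaker 216 [469.7  61.1] 67.99214808714157
cup 402 [709.5 306.2] 89.35861712543931
jar 420 [350.1 196.9] 91.13978166542904
mill 762 [ 706.1 -303. ] 152.64763564819157
top L 47 [530.5 172.5  70.1]
top R 45 [495.7 -37.   70. ]
bowl 206 [574.   56.1] 92.52592072614925
knob 116 [573.1  55.7] 147.34094129642028
shaker 229 [465.5  63.3] 68.72975051006881
cup 354 [706.8 308.1] 89.5395545084192
jar 625 [346.8 199.2] 90.00576896403982
mill 575 [ 698.8 -300.7] 153.20346417338453
```

View pics/s16.png

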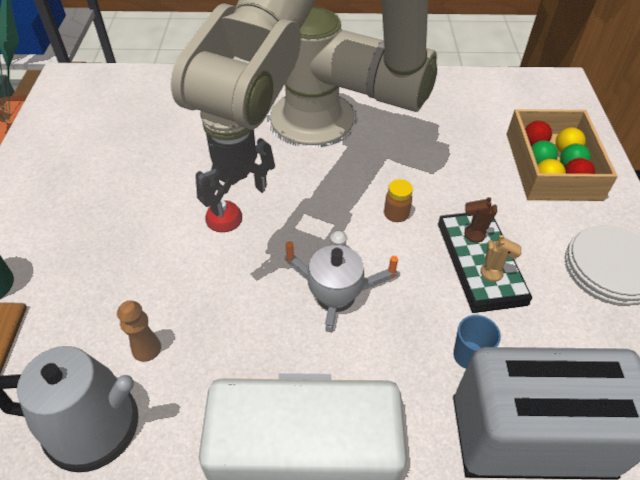

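The final picture shows the bowl upright on the open stand (336,270), both posts out (290,250) and (393,263), both knights on the board (480,215) and (497,255), and the gripper clear in the air. The other objects have not moved. Handing in.

```bash
python3 -c "
from rig import ctrl
print(ctrl.finish_job())"
```

```text
the job is handed in; nothing more can be done
None
```

I did all three steps in order and handed the job in after about 32 s of robot time, out of the 72 s allowed. The hand-in reports no verdict.

- **Knights:** Both stand upright and released on the chessboard, with their feet well inside its edges.
- **Stand arms:** I straddled each post with half-open jaws and followed its arc until the arm snapped home and stayed there. At the end the posts were about 213 mm apart, against an expected 213.8 mm with both arms at 2.2 rad. That is how I inferred both arms are fully open; I had no direct reading of the joint angles.
- **Bowl:** I carried it by the knob and lowered it in steps of 1 mm or less. The force went from −3 N to about +6 N at the expected height, and then I let go. My last check put it about 1 mm from the stand's estimated centre, with the knob top at about 147 mm, close to the expected 144 mm.
- **Other objects:** The jar, shaker, mill and cup read within about 1 mm of where they started. The gripper never came near the bell's button, and it ended clear of everything.

The two cameras disagreed by a steady 3 mm or so throughout. Checking the fingers against the arm's own position showed the average of the two was close to true, so I used the averages.

One move stopped 14 mm short just before the bowl grasp, and I corrected it before descending.

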